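# Degas the ferrule blanks

## Task

Take the lid off the vacuum chamber, move every bone-white ferrule blank from the sloped sorting tray into the chamber, and lay the lid back flat and centred so that it closes the chamber. Then pump the lever through four full strokes, each right down to the stop and all the way back up, with the lid in its place throughout. Leave the steel weight bolts in the tray, do not shove or tip the other things on the bench, and finish with the blanks in the closed chamber and the lever up.

Things in the scene. Friction and masses are not known exactly. Their poses are not given: they have to be found in the camera images.
- blank1: Bone-white ferrule blank, a plain solid cylinder 22 mm in diameter and 20 mm tall, about 20 g, standing on its flat end in one compartment of the sloped tray (leaning with the slope). Two to four of the four blanks are present at a start. Origin: centre of the underside; z is its axis, upward.
- blank2: Bone-white ferrule blank, a plain solid cylinder 22 mm in diameter and 20 mm tall, about 20 g, standing on its flat end in one compartment of the sloped tray (leaning with the slope). Two to four of the four blanks are present at a start. Origin: centre of the underside; z is its axis, upward.
- blank3: Bone-white ferrule blank, a plain solid cylinder 22 mm in diameter and 20 mm tall, about 20 g, standing on its flat end in one compartment of the sloped tray (leaning with the slope). Two to four of the four blanks are present at a start. Origin: centre of the underside; z is its axis, upward.
- blank4: Bone-white ferrule blank, a plain solid cylinder 22 mm in diameter and 20 mm tall, about 20 g, standing on its flat end in one compartment of the sloped tray (leaning with the slope). Two to four of the four blanks are present at a start. Origin: centre of the underside; z is its axis, upward.
- bolt1: Steel cue weight bolt that is NOT wanted: a thin dark 12 mm shank, 22 mm long, standing on a 22 mm wide, 7 mm thick head, in a compartment of the tray. Stays in the tray. Origin: centre of the head's underside.
- bolt2: Steel cue weight bolt that is NOT wanted: a thin dark 12 mm shank, 22 mm long, standing on a 22 mm wide, 7 mm thick head, in a compartment of the tray. Stays in the tray. Origin: centre of the head's underside.
- tray: Plywood tray fixed to the bench, 136 mm (x) by 214 mm (y): two rows of three compartments, 62 x 66 mm inside. Its floor slopes 0.21 rad, rising towards the tray's own +x (away from the robot). Walls, 4 mm thick, stand only 10 mm above the sloped floor. Origin on the bench under the middle, z up; mid-floor is 24 mm above it. Compartment centres: x -32 or +32 mm, y -70, 0 or +70 mm.
- unit: Vacuum unit fixed to the bench: a walnut base board 12 mm thick carrying a round open steel chamber and, 145 mm to the chamber's -y side, a hand pump. Origin on the bench under the chamber's axis; z up; its x points away from the robot, the pump lever points towards -x.
- chamber_floor (a point): Centre of the chamber's inner floor, 18 mm above the bench. The inside is 144 mm in diameter (nearly straight walls).
- chamber_rim (a point): Centre of the chamber's rim, 62 mm above the bench (inside depth 44 mm); the rim is 156 mm across outside, 6 mm thick.
- lid: Loose flat aluminium lid, a disc 164 mm in diameter and 10 mm thick, about 0.35 kg, with a black upright cylindrical knob 28 mm in diameter and 30 mm tall in the middle of its top. No plug or lip: it simply rests on the rim. Starts on the chamber. Origin: centre of the underside.
- mat: Round cork mat fixed to the bench, 140 mm in diameter, 3 mm thick: a free place to lay the lid meanwhile. Origin: centre of its underside.
- pump_lever (a joint): Pump lever on a level hinge: 0 rad = up at rest (rising 0.5 rad above level towards its grip), grows as the grip is pressed down, stop at 0.75 rad (0.25 rad below level). A spring returns it when let go, in under a second; the push needed at the grip is about 3 N at the top, 8 N at the bottom.
- lever_grip (a point): Centre of the lever's black cross grip, a horizontal cylinder 22 mm in diameter and 70 mm long, parallel to the unit's y. 150 mm from the hinge; 172 mm above the bench when up, 63 mm when down. It can be pushed down with the closed fingertips from above.
- lever_hinge (a point): Point on the lever's hinge axis (along the unit's y), 100 mm above the bench; the grip swings about it in the unit's x-z plane, on the -x side.
- canister: Bystander: amber glass canister with brass lid, 72 mm in diameter, 93 mm tall, loose. Origin: centre of its underside.
- press_block: Bystander: walnut tip press block 80 x 130 x 45 mm, loose. Origin: centre of its underside.
- tin_cup: Bystander: tin cup with three tan tips, 64 mm in diameter, 40 mm tall, loose. Origin: centre of its underside.
- scuffer: Bystander: small steel scuffer, 60 mm long, 24 mm high, loose. Origin: centre of its underside.

How it is judged:
By the outcome, as a careful person would: the job done as asked, in the order asked, and still so for the second after the job is handed in, with the robot touching nothing.
Of blank1, blank2, blank3, blank4 only 2 to 4 are there at a start; the rules pass over those that are not, and their reading is None.
At some moment in a run one of blank1, blank2, blank3, blank4, lid may be knocked a few centimetres aside while the robot is not near it.
It also fails if it takes over 210 s, if anything falls off the work surface, if the arm or the gripper's body presses on something with over 40 N, if the wrist force passes 120 N, or if a joint passes its speed limit or range.

## Robot

A 7-joint arm with a two-finger parallel gripper is mounted at the origin on the work surface. World frame = base frame: x ahead of the robot, y to its left, z up, the work surface at z = 0. Lengths are in m, angles in rad, forces in N, time in s.
With the tool pointing down it reaches from about 0.425 to 0.925 m from the base axis. Payload 6.8 kg.
Tool frame: the origin (TCP) lies midway between the tips of the shut fingers; the grasp point (between the pads) lies 19 mm behind it (r.grip_point_offset is the distance from the TCP to the grasp point, in m); z points along the fingers, y is the direction in which the jaws open and shut (so a half turn about z gives the same grasp; the last joint's range is limited). The gripper opens to 85 mm and grips with 20 to 120 N. Pads are 22 mm wide; open, the fingers measure 114 mm over their backs; the gripper's body (76 mm by 85 mm) begins 54 mm behind the grasp point. The pads swing forward as they close: fully open they stand 13 mm farther back than shut.
Start: joints at [0.998, 0.477, 0.022, 1.555, -0.011, 1.109, -0.083], TCP at [0.303, -0.603, 0.231] pointing down, gripper open.
Joint ranges: [-2.96, 2.96], [-0.34, 2.1], [-1.41, 1.46], [0.24, 2.44], [-1.37, 4.51], [0.17, 1.92], [-2.96, 2.96]. Speed limits (rad/s): [2.39, 2.39, 3.14, 3.14, 3.14, 3.14, 3.14].

## Interface

Orientations are given as a rotation vector (axis times angle).
In Python, from bench import r, grab_frame, camera_params gives the robot as it stands.
- The arm moves only by the tool carry_out, never from a script. Its argument "motion" is text: rows parted by semicolons, each of 5 numbers parted by spaces: the closure, from 0 (fully open) to 1 (shut), then the shift along the tool's x, y, z in mm, then the turn about the tool's z in rad. In form: fingers dx dy dz twist; .... A call has exactly 8 rows; each row shifts and turns the commanded pose from where the row before left it, along the tool's axes as they then stand; what a row does not reach is not made up. A row lasts 1/8 s, in which the tool goes at most 62.5 mm and 10.7 degrees, less where a joint would pass 70% of its speed; a pose out of reach is approached as far as the arm can. A call with a gripper value outside its range is refused whole. The fingers move at their own pace and stop on an object; "newtons" is the grip in N (left out, the last holds). Time passes only in rows, so rows that do not move let the fingers close, or fill a call up. It gives the time, the measured TCP pose, the force and the opening at its end, in the units of the state.
- r.get_obs(): the state, without advancing time (a new reading comes with each control period).
- grab_frame(name): name is "side" or "top"; returns the picture (384x512x3 uint8, red, green, blue); there is no depth.
- camera_params(name): a dict with "fx", "fy", "cx", "cy" (pixels), "k1" (the pictures are not rectified: a ray, as slopes to the right and down, at radius r is drawn at 1 + k1 r^2 times it, then the intrinsics apply), "eye" and "attitude" of the camera in the world. Camera axes: x right, y down, z forward; pixel columns grow to the right and rows downward; lengths in m; the calibration is good to about 2 mm. A picture is of the moment at which its call begins. camera_params takes no time and is no camera call.
- r.hand_in(): hands the job in, once; it reports no verdict.
The state is a dict: "clock": time; "joints": joint angles; "qvel": joint speeds; "tau": joint torques, N m; "tcp_pos": TCP position; "orientation": TCP orientation; "contact_force": force on the tool from outside, world axes, zero at the start; "moment": the same for the moment, N m; "grip_width": finger opening in m.
Only numpy, scipy, OpenCV 4.12 (cv2) and the standard library are available. Lean on these libraries where they do the work, as an engineer would, in place of code of your own. Each camera call takes 0.05 s, during which the arm holds its last target.

## Working session

There is one attempt and no reset: what is moved stays moved. The work goes in short steps, Python scripts to look and compute and a tool call to move; the robot and the scene stay as the last step left them, time stands still between calls to the robot, and variables do not carry over. Pictures are saved under pics/ and viewed, and the job is handed in when it is done.

Besides the shell and the picture viewer there is one more tool, called by a JSON object that holds its "fn" and its "kwargs", one argument or row to a line. carry_out: Moves the arm, as the interface text tells. Its arguments: {"type":"object","properties":{"motion":{"type":"string"},"newtons":{"type":"number"}},"required":["motion"]}

```bash
ls; mkdir -p pics
python3 - <<'E'
from bench import r, grab_frame, camera_params
import cv2
o=r.get_obs()
for k,v in o.items(): print(k,v)
print(r.grip_point_offset)
for n in("side","top"):
    print(camera_params(n)); cv2.imwrite(f"pics/{n}0.png",cv2.cvtColor(grab_frame(n),cv2.COLOR_RGB2BGR))
E
```

```text
pics
clock 0.0
joints [ 0.99787838  0.47778916  0.02233726  1.55645303 -0.01149407  1.10928456
 -0.08312921]
qvel [ 0.00039049  0.00104321  0.00058532  0.00028157  0.00178293  0.00081566
 -0.00113311]
tau [ 3.51107255e-04 -5.96451187e+01  1.60841502e+00 -2.81198752e+01
  1.24693671e-02  9.20890277e-03  2.68908241e-05]
tcp_pos [ 0.3022987  -0.60286561  0.23033233]
orientation [-3.05545572e+00 -7.23178614e-01  8.62086882e-04]
contact_force [ 0.8305904  -0.06195921 -0.02083037]
moment [-0.00282349 -0.0285716   0.04710352]
grip_width 0.08554096913848086
0.0187
{'fx': 365.54942262016345, 'fy': 365.54942262016345, 'cx': 254.89890963233847, 'cy': 196.04274855652028, 'k1': -0.02613413033042535, 'eye': array([0.04691127, 0.61911804, 0.82879484]), 'attitude': array([-0.89892659,  2.43706097, -1.11560377])}
{'fx': 494.5351447354366, 'fy': 494.5351447354366, 'cx': 251.02988686678987, 'cy': 188.51825524683352, 'k1': 0.060601465455826176, 'eye': array([0.37330859, 0.03721707, 1.43887594]), 'attitude': array([-2.13579382,  2.12923195, -0.19324384])}
```

View pics/side0.png

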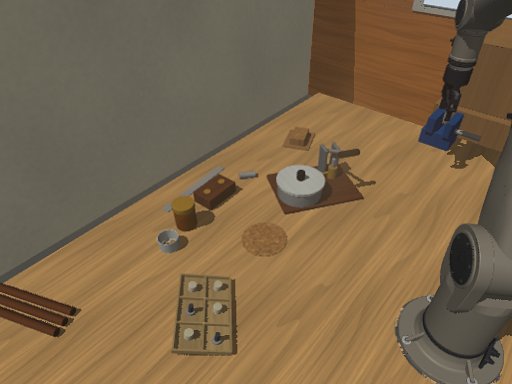

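View pics/top0.png

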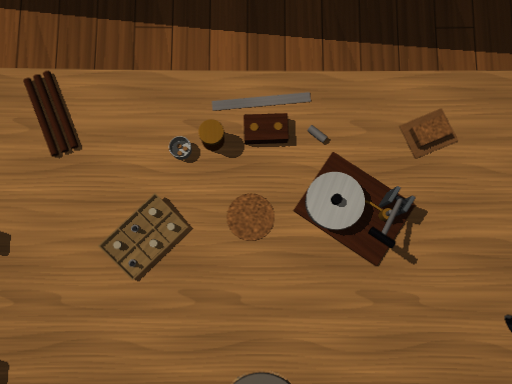

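The top view shows four blanks at about (154,212), (171,227), (155,243) and (118,244). The bolts are at (136,229) and (134,262), the lid is near (336,201) with its knob, the mat is at (250,217), and the grip is near (382,238).

```bash
cat > h.py <<'E'
from bench import r, grab_frame, camera_params
import cv2, numpy as np
from scipy.spatial.transform import Rotation as R
P={n:camera_params(n) for n in("side","top")}
def proj(n,p):
    c=P[n];q=R.from_rotvec(c["attitude"]).inv().apply(np.atleast_2d(p)-c["eye"])
    s=q[:,:2]/q[:,2:];s=s*(1+c["k1"]*(s**2).sum(1,keepdims=True))
    return s*[c["fx"],c["fy"]]+[c["cx"],c["cy"]]
def ray(n,uv):
    c=P[n];d=(np.atleast_2d(uv).astype(float)-[c["cx"],c["cy"]])/[c["fx"],c["fy"]];s=d.copy()
    for _ in range(20): s=d/(1+c["k1"]*(s**2).sum(1,keepdims=True))
    v=R.from_rotvec(c["attitude"]).apply(np.c_[s,np.ones(len(s))]);return c["eye"],v
def onz(n,uv,z):
    e,v=ray(n,uv);return e+v*((z-e[2])/v[:,2:])
def tri(us,ut):
    A=np.zeros((3,3));b=np.zeros(3)
    for n,u in(("side",us),("top",ut)):
        e,v=ray(n,u);v=v[0]/np.linalg.norm(v[0]);M=np.eye(3)-np.outer(v,v);A+=M;b+=M@e
    return np.linalg.solve(A,b)
def blobs(m,amin=20):
    k,l,s,c=cv2.connectedComponentsWithStats(m.astype(np.uint8))
    return [(c[i].round(1),s[i,4],s[i,:4]) for i in range(1,k) if s[i,4]>=amin]
def snap(n,name,box=None,scale=1,f=None):
    f=grab_frame(n) if f is None else f
    g=f if box is None else f[box[1]:box[3],box[0]:box[2]]
    cv2.imwrite(f"pics/{name}.png",cv2.cvtColor(cv2.resize(g,None,fx=scale,fy=scale,interpolation=cv2.INTER_CUBIC),cv2.COLOR_RGB2BGR));return f
E
python3 - <<'E'
from h import *
t=snap("top","topcropA",(90,140,440,280),2.2);s=snap("side","sidecropA",(160,120,380,360),2.4)
cv2.imwrite("pics/_t.npy.png",t)
np.save("t0.npy",t);np.save("s0.npy",s)
for n,f in(("top",t),("side",s)):
    h=cv2.cvtColor(f,cv2.COLOR_RGB2HSV)
    print(n,[ (b[0],b[1]) for b in blobs((h[...,2]>150)&(h[...,1]<60),15)])
    print(n,[ (b[0],b[1]) for b in blobs((h[...,2]<40),15)])
E
```

```text
top [(array([344. , 190.7]), np.int32(27)), (array([310.7, 203.5]), np.int32(46)), (array([318.6, 210.3]), np.int32(31)), (array([348.9, 207.7]), np.int32(24)), (array([324.4, 214.5]), np.int32(114)), (array([336.2, 211. ]), np.int32(20))]
top [(array([3.1, 3.5]), np.int32(35)), (array([11.5,  4.1]), np.int32(33)), (array([99.2,  8.6]), np.int32(2372)), (array([172.2,  12.1]), np.int32(61)), (array([188. ,  12.4]), np.int32(377)), (array([204.1,  13.3]), np.int32(333)), (array([265.4,  16.2]), np.int32(1280)), (array([400.2,  22.2]), np.int32(6290)), (array([495.6,  24.5]), np.int32(1667)), (array([ 63.2, 110.6]), np.int32(260)), (array([ 53.5, 114.3]), np.int32(274)), (array([ 43.7, 118. ]), np.int32(282)), (array([214.6, 144.8]), np.int32(138)), (array([173.7, 142. ]), np.int32(30)), (array([266.5, 141.1]), np.int32(181)), (array([429.7, 143.2]), np.int32(33)), (array([184. , 156.2]), np.int32(25)), (array([366.4, 194.7]), np.int32(67)), (array([336.3, 199. ]), np.int32(93)), (array([397.3, 208.7]), np.int32(385)), (array([357.6, 222.3]), np.int32(440)), (array([381.4, 237. ]), np.int32(263)), (array([508.9, 322.2]), np.int32(65))]
side [(array([443.1,   3. ]), np.int32(234)), (array([299.8, 179.8]), np.int32(973)), (array([217.1, 284.1]), np.int32(35)), (array([191.6, 284.6]), np.int32(38)), (array([216.9, 306.2]), np.int32(43)), (array([188. , 332.3]), np.int32(58))]
side [(array([458.6,  13.4]), np.int32(54)), (array([469.5,  64.3]), np.int32(33)), (array([454.6,  82.6]), np.int32(411)), (array([450.9, 110.9]), np.int32(70)), (array([509.1, 115.6]), np.int32(21)), (array([460.6, 258.7]), np.int32(870)), (array([ 72.5, 311.3]), np.int32(18)), (array([461.6, 347.9]), np.int32(217)), (array([ 64.8, 321.3]), np.int32(21)), (array([ 56.3, 331.9]), np.int32(29)), (array([493.7, 354.5]), np.int32(15))]
```

View pics/topcropA.png

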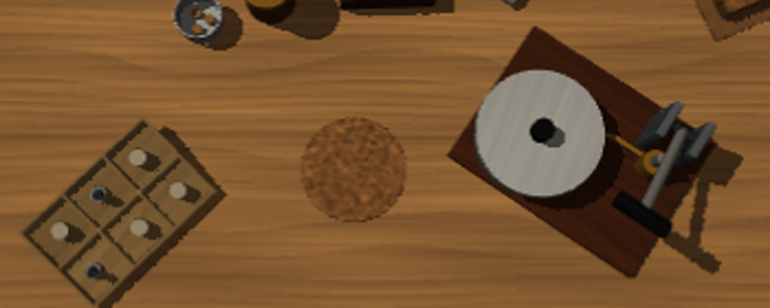

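View pics/sidecropA.png

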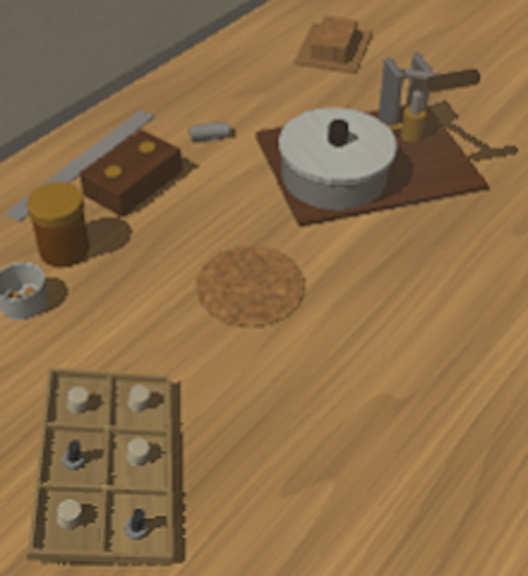

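Both crops agree: four blanks and two bolts in the tray, the lid on the chamber, and the grip at the lower right of the pump.

Run:
```python
from h import *
t=np.load("t0.npy");s=np.load("s0.npy")
hs={}
for n,f in(("top",t),("side",s)):
    h=cv2.cvtColor(f,cv2.COLOR_RGB2HSV).astype(int);hs[n]=h
print("top blank px",[hs["top"][y,x].tolist() for x,y in((153,212),(171,226),(154,243),(117,244),(336,215),(135,228),(120,232))])
for n,box in(("top",(95,190,200,285)),("side",(170,270,240,360))):
    h=hs[n][box[1]:box[3],box[0]:box[2]]
    for sat,v in((70,100),(80,110),(90,120)):
        print(n,sat,v,[((b[0]+box[:2]).tolist(),b[1]) for b in blobs((h[...,1]<sat)&(h[...,2]>v),12)])
# lid
h=hs["top"]; m=np.zeros(h.shape[:2],np.uint8); m[165:240,300:372]=((h[...,1]<70)&(h[...,2]>95))[165:240,300:372]
m=cv2.morphologyEx(m,cv2.MORPH_OPEN,np.ones((3,3)))
c=max(cv2.findContours(m,cv2.RETR_EXTERNAL,cv2.CHAIN_APPROX_NONE)[0],key=cv2.contourArea)
hull=cv2.convexHull(c); e=cv2.fitEllipse(hull); print("lid ell",e, onz("top",e[0],0.072))
b=[b for b in blobs(h[...,2]<50) if 325<b[0][0]<348 and 185<b[0][1]<212];print(b,[onz("top",x[0],0.102) for x in b])
h=hs["side"];m=h[...,2]<60;bb=[b for b in blobs(m,10) if 285<b[0][0]<320 and 160<b[0][1]<190];print(bb)
if bb and b: print("knob tri",tri(bb[0][0],b[0][0]))
```

```text
top blank px [[19, 74, 145], [19, 75, 146], [19, 74, 145], [19, 73, 146], [22, 26, 149], [0, 0, 32], [17, 148, 105]]
top 70 100 []
top 80 110 [([152.3, 211.2], np.int32(33)), ([170.5, 225.8], np.int32(32)), ([117.0, 244.4], np.int32(39)), ([152.9, 242.9], np.int32(37))]
top 90 120 [([151.9, 211.1], np.int32(38)), ([170.2, 225.9], np.int32(38)), ([116.8, 244.2], np.int32(40)), ([152.8, 242.8], np.int32(39))]
side 70 100 [([191.5, 285.7], np.int32(68)), ([217.1, 285.2], np.int32(60)), ([216.6, 307.5], np.int32(74)), ([188.5, 311.9], np.int32(24)), ([187.9, 333.4], np.int32(84)), ([214.8, 341.0], np.int32(27))]
side 80 110 [([191.3, 285.4], np.int32(68)), ([216.9, 284.8], np.int32(66)), ([216.6, 307.2], np.int32(75)), ([188.0, 312.1], np.int32(19)), ([187.8, 333.2], np.int32(89)), ([214.0, 340.7], np.int32(23))]
side 90 120 [([191.3, 285.3], np.int32(70)), ([216.8, 284.7], np.int32(69)), ([216.5, 307.1], np.int32(74)), ([187.7, 332.9], np.int32(85))]
lid ell ((334.9858093261719, 199.98460388183594), (56.762508392333984, 59.08641052246094), 115.28899383544922) [[ 0.58331479 -0.2049933   0.072     ]]
[(array([336.4, 199. ]), np.int32(96), array([331, 194,  12,  11], dtype=int32))] [array([[ 0.58144239, -0.2036074 ,  0.102     ]])]
[(array([300.7, 174.9]), np.int32(68), array([297, 170,   8,  11], dtype=int32))]
knob tri [ 0.58365629 -0.2053442   0.09079762]
```

Run:
```python
from h import *
t=np.load("t0.npy");s=np.load("s0.npy")
T=[(151.9,211.1),(170.2,225.9),(152.8,242.8),(116.8,244.2)];S=[(191.3,285.3),(216.8,284.7),(216.5,307.1),(187.7,332.9)]
B=np.array([tri(a,b) for a,b in zip(S,T)]);print(B.round(4))
h=cv2.cvtColor(t,cv2.COLOR_RGB2HSV).astype(int)
# mat
g=cv2.cvtColor(t,cv2.COLOR_RGB2HSV)
print("mat px",h[217,250],h[217,290],h[160,250])
m=np.zeros(h.shape[:2],np.uint8);m[185:250,218:285]=((h[...,0]<14))[185:250,218:285]
m=cv2.morphologyEx(m,cv2.MORPH_OPEN,np.ones((3,3)))
c=max(cv2.findContours(m,cv2.RETR_EXTERNAL,cv2.CHAIN_APPROX_NONE)[0],key=cv2.contourArea)
e=cv2.fitEllipse(cv2.convexHull(c));print(e,onz("top",e[0],.003))
# grip
m=np.zeros(h.shape[:2],np.uint8);m[225:252,365:396]=(h[...,2]<45)[225:252,365:396]
c=max(cv2.findContours(m,cv2.RETR_EXTERNAL,cv2.CHAIN_APPROX_NONE)[0],key=cv2.contourArea)
q=cv2.minAreaRect(c);bx=cv2.boxPoints(q);print(q,onz("top",q[0],.172),onz("top",bx,.172))
# tray outline, bystanders
snap("top","trayz",(95,190,200,285),6,t);snap("side","leverz",(260,130,380,220),5,s);snap("top","leverzt",(350,170,430,260),6,t)
```

```text
[[0.5544 0.3098 0.0498]
 [0.5141 0.2593 0.0352]
 [0.4666 0.3067 0.035 ]
 [0.4616 0.4032 0.0487]]
mat px [ 14 174 123] [ 15 161 136] [ 16 163 130]Traceback (most recent call last):
  File "<stdin>", line 11, in <module>
ValueError: max() iterable argument is empty
```

Run:
```python
from h import *
t=np.load("t0.npy");s=np.load("s0.npy")
h=cv2.cvtColor(t,cv2.COLOR_RGB2HSV).astype(int)
print("mat",onz("top",(250.5,216.8),.003))
m=np.zeros(h.shape[:2],np.uint8);m[225:252,365:396]=(h[...,2]<45)[225:252,365:396]
c=max(cv2.findContours(m,cv2.RETR_EXTERNAL,cv2.CHAIN_APPROX_NONE)[0],key=cv2.contourArea)
q=cv2.minAreaRect(c);bx=cv2.boxPoints(q);print(q,onz("top",q[0],.172),onz("top",bx,.172))
snap("top","trayz",(95,190,200,285),6,t);snap("side","leverz",(260,130,380,220),5,s);snap("top","leverzt",(350,170,430,260),6,t)
```

```text
mat [[0.54336959 0.03056133 0.003     ]]
((381.5275573730469, 237.03823852539062), (29.569900512695312, 11.642356872558594), 27.645973205566406) [[ 0.47290501 -0.30283145  0.172     ]] [[ 0.47700544 -0.26294726  0.172     ]
 [ 0.50345423 -0.27777389  0.172     ]
 [ 0.4688307  -0.34256336  0.172     ]
 [ 0.44267471 -0.32760057  0.172     ]]
```

View pics/trayz.png

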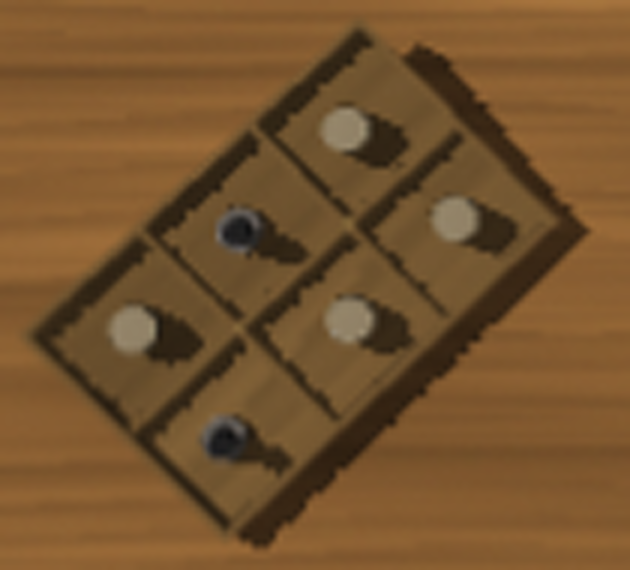

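View pics/leverz.png

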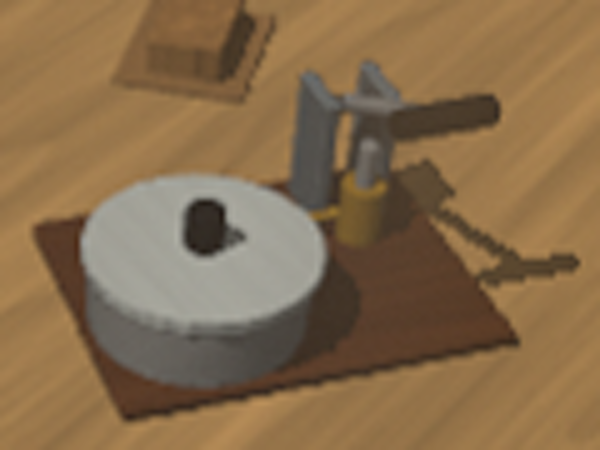

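View pics/leverzt.png

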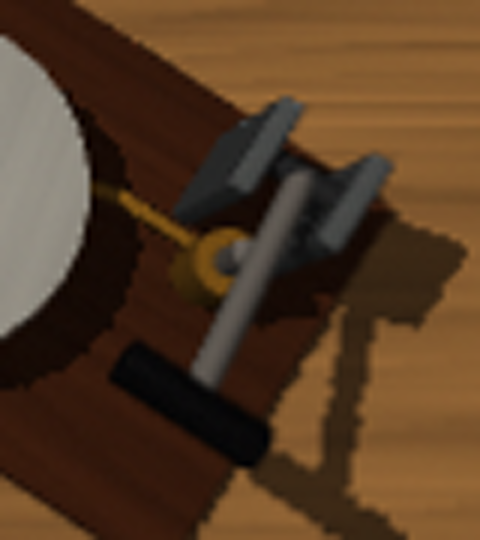

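Run:
```python
from h import *
L=onz("top",(101,246),.048)[0];T=onz("top",(155.5,195.3),.048)[0];Bo=onz("top",(133.7,278.3),.02)[0];Rt=onz("top",(190.5,228.5),.02)[0]
print(L,T,Bo,Rt,np.linalg.norm(L-T),np.linalg.norm(Bo-Rt),np.linalg.norm((L-Bo)[:2]),np.linalg.norm((T-Rt)[:2]))
y=(L-T)+(Bo-Rt);y=y[:2]/np.linalg.norm(y[:2]);x=np.array([y[1],-y[0]]);c=(L+T+Bo+Rt)[:2]/4
print("tray c",c,"xaxis",x,"yaw",np.arctan2(x[1],x[0]))
B=np.array([[0.5544,0.3098,0.0498],[0.5141,0.2593,0.0352],[0.4666,0.3067,0.035],[0.4616,0.4032,0.0487]])
for b in B:
    d=b[:2]-c;print((d@x*1000).round(1),(d@y*1000).round(1),"floor z",.024+np.tan(.21)*(d@x),b[2])
for n in("side",): 
  for p in [(188,312),(214.5,341)]: print(p)
from h import tri
for a,b in (((187.7,308.5),(135,228.5)),((215.5,337),(133,262.5))):
    d=tri(a,b)[:2]-c;print("bolt",tri(a,b),d@x,d@y)
```

```text
[0.45566429 0.44561741 0.048     ] [0.5987021  0.30068964 0.048     ] [0.36729626 0.35773486 0.02      ] [0.50716411 0.20255616 0.02      ] 0.2036267961690849 0.20891013605312417 0.12462845787830841 0.13419904287912907
tray c [0.48220669 0.32664952] xaxis [0.72765218 0.68594628] yaw 0.7559033628423861
41.0 -61.8 floor z 0.0327332461697786 0.0498
-23.0 -70.9 floor z 0.01909966001193396 0.0352
-25.0 -3.8 floor z 0.01866279796149762 0.035
37.5 69.8 floor z 0.03199604193693295 0.0487
(188, 312)
(214.5, 341)
bolt [0.50816001 0.35800654 0.04721024] 0.040394224395426795 0.0050144167302126055
bolt [0.41300329 0.36151072 0.02947747] -0.026443096433600682 0.07283663866087581
```

```bash
cat >> h.py <<'E'
def pose():
    o=r.get_obs();M=R.from_rotvec(o["orientation"]).as_matrix()
    return o,M,np.arctan2(M[1,0],M[0,0])
def need(x,y,z,phi=None):
    o,M,p=pose();d=M.T@(np.array([x,y,z])-o["tcp_pos"])*1000
    tw=0 if phi is None else -((phi-p+np.pi/2)%np.pi-np.pi/2)
    print("t %.2f tcp %s phi %.3f w %.1f F %s q %s"%(o["clock"],o["tcp_pos"].round(4),p,o["grip_width"]*1e3,o["contact_force"].round(1),o["joints"].round(2)))
    print("need dx dy dz mm",d.round(1),"twist %.3f"%tw)
E
python3 -c "
from h import *
need(.5835,-.205,.24)"
```

```text
t 0.20 tcp [ 0.3024 -0.6031  0.2307] phi 0.465 w 84.9 F [ 0.1  0.4 -0.2] q [ 1.    0.48  0.02  1.56 -0.01  1.11 -0.08]
need dx dy dz mm [ 429.7 -229.8   -9.1] twist 0.000
```

{"fn": "carry_out", "kwargs": {
  "motion": "0 20 -10 -10 0; 50 -25 -10 0 0; 60 -32 0 0 0; 60 -32 0 0 0; 60 -32 0 0 0; 60 -32 0 0 0; 60 -32 0 0 0; 60 -35 10 0 0",
  "newtons": 60
}}

```text
out of range
```

```bash
python3 -c "
from h import *
need(.5835,-.205,.074)"
```

```text
t 0.20 tcp [ 0.3024 -0.6031  0.2307] phi 0.465 w 84.9 F [ 0.1  0.4 -0.2] q [ 1.    0.48  0.02  1.56 -0.01  1.11 -0.08]
need dx dy dz mm [ 429.8 -229.7  156.9] twist 0.000
```

{"fn": "carry_out", "kwargs": {
  "motion": "0 20 -10 -10 0; 0 50 -25 -10 0; 0 52 -30 0 0; 0 52 -30 0 0; 0 52 -30 0 0; 0 52 -30 0 0; 0 52 -30 0 0; 0 50 -25 0 0",
  "newtons": 60
}}

```text
clock: 1.2
tcp_pos: [0.5495, -0.2414, 0.2524]
orientation: [3.056, 0.727, 0.002]
contact_force: [0.5, -1.7, 0.3]
grip_width: 0.0853
```

```bash
python3 -c "
from h import *
need(.5835,-.205,.074)"
```

```text
t 1.20 tcp [ 0.5495 -0.2414  0.2524] phi 0.467 w 85.3 F [ 0.5 -1.7  0.3] q [ 0.42  0.34 -0.14  1.71  0.05  1.09 -0.84]
need dx dy dz mm [ 46.6 -17.3 178.5] twist 0.000
```

{"fn": "carry_out", "kwargs": {
  "motion": "0 25 -10 0 0; 0 23 -9 20 0; 0 0 0 30 0; 0 0 0 30 0; 0 0 0 20 0; 0 0 0 0 0; 0 0 0 0 0; 0 0 0 0 0"
}}

```text
clock: 2.2
tcp_pos: [0.5834, -0.2067, 0.1528]
orientation: [3.056, 0.724, 0.003]
contact_force: [-0.2, -0.3, -1.3]
grip_width: 0.0856
```

```bash
python3 -c "
from h import *
need(.5835,-.205,.074)
snap('side','s1',(240,90,400,230),4);snap('top','t1',(290,140,430,260),5)"
```

```text
t 2.20 tcp [ 0.5834 -0.2067  0.1528] phi 0.465 w 85.6 F [-0.2 -0.3 -1.3] q [ 0.35  0.47 -0.15  1.76  0.09  0.91 -0.94]
need dx dy dz mm [ 0.7 -1.6 78.8] twist 0.000
```

View pics/s1.png

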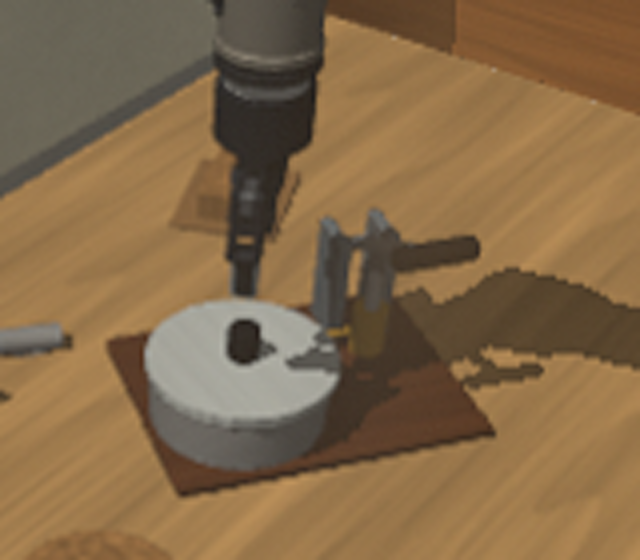

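The gripper, at crop (245,280), is directly above the knob at (244,342), so I can descend.

{"fn": "carry_out", "kwargs": {
  "motion": "0 0 -1 20 0; 0 0 0 30 0; 0 0 0 20 0; 0 0 0 8 0; 0 0 0 0 0; 1 0 0 0 0; 1 0 0 0 0; 1 0 0 0 0",
  "newtons": 60
}}

```text
clock: 3.3
tcp_pos: [0.5824, -0.2061, 0.0739]
orientation: [3.057, 0.723, 0.001]
contact_force: [-0.4, 0.0, -0.2]
grip_width: 0.0323
```

{"fn": "carry_out", "kwargs": {
  "motion": "1 0 0 0 0; 1 0 0 0 0; 1 0 0 -5 0; 1 0 0 -10 0; 1 0 0 -25 0; 1 0 0 -30 0; 1 0 0 0 0; 1 0 0 0 0"
}}

```text
clock: 4.3
tcp_pos: [0.5812, -0.2057, 0.1422]
orientation: [-3.056, -0.723, 0.002]
contact_force: [-0.1, 0.5, -5.5]
grip_width: 0.0264
```

```bash
python3 -c "
from h import *
need(.5434,.0306,.144)
snap('side','s2',(240,90,400,230),4)"
```

```text
t 4.30 tcp [ 0.5812 -0.2057  0.1422] phi 0.465 w 26.4 F [-0.1  0.5 -5.5] q [ 0.35  0.48 -0.15  1.77  0.09  0.9  -0.94]
need dx dy dz mm [  72.1 -228.2   -1.6] twist 0.000
```

View pics/s2.png

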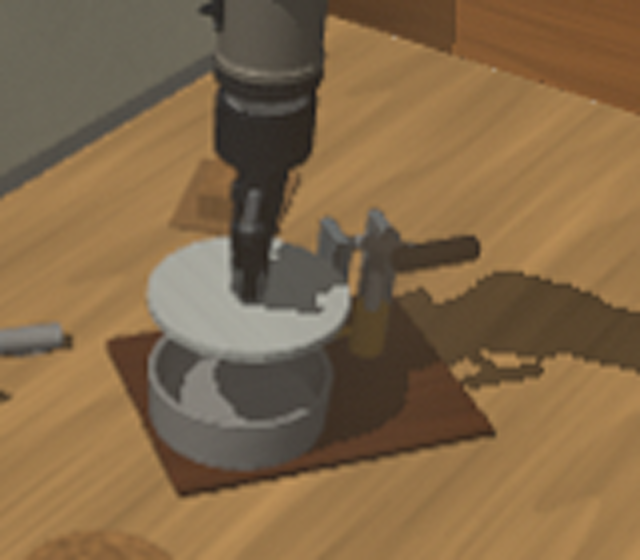

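The lid is held and level, with the open chamber below it. Next I take it to the mat.

{"fn": "carry_out", "kwargs": {
  "motion": "1 5 -20 0 0; 1 12 -40 0 0; 1 15 -45 0 0; 1 15 -45 0 0; 1 12 -40 0 0; 1 9 -28 0 0; 1 4 -10 0 0; 1 0 0 0 0"
}}

```text
clock: 5.35
tcp_pos: [0.5437, 0.0309, 0.1429]
orientation: [-3.056, -0.726, 0.001]
contact_force: [0.4, -0.7, -5.0]
grip_width: 0.0262
```

{"fn": "carry_out", "kwargs": {
  "motion": "1 0 0 20 0; 1 0 0 30 0; 1 0 0 30 0; 1 0 0 25 0; 1 0 0 12 0; 1 0 0 5 0; 1 0 0 0 0; 1 0 0 0 0"
}}

```text
clock: 6.35
tcp_pos: [0.545, 0.0301, 0.0222]
orientation: [3.057, 0.723, 0.003]
contact_force: [-0.0, 0.3, -4.2]
grip_width: 0.0262
```

```bash
python3 -c "
from h import *
need(.5434,.0306,.015)"
```

```text
t 6.35 tcp [0.545  0.0301 0.0222] phi 0.465 w 26.2 F [-0.   0.3 -4.2] q [-0.03  0.56 -0.18  2.    0.18  0.59 -1.43]
need dx dy dz mm [-1.2 -1.1  7.2] twist 0.000
```

{"fn": "carry_out", "kwargs": {
  "motion": "1 0 0 5 0; 1 0 0 3 0; 1 0 0 0 0; 0 0 0 0 0; 0 0 0 0 0; 0 0 0 0 0; 0 0 0 -30 0; 0 0 0 -50 0"
}}

```text
clock: 7.35
tcp_pos: [0.5429, 0.03, 0.0927]
orientation: [-3.056, -0.724, 0.006]
contact_force: [0.7, -0.4, 0.6]
grip_width: 0.085
```

```bash
python3 -c "
from h import *
need(.5544,.3098,.12,.756)
f=snap('top','t2',(90,150,400,290),2.5)"
```

```text
t 7.35 tcp [0.5429 0.03   0.0927] phi 0.465 w 85.0 F [ 0.7 -0.4  0.6] q [-0.    0.45 -0.21  1.97  0.14  0.73 -1.4 ]
need dx dy dz mm [ 135.7 -245.   -27.5] twist -0.291
```

View pics/t2.png

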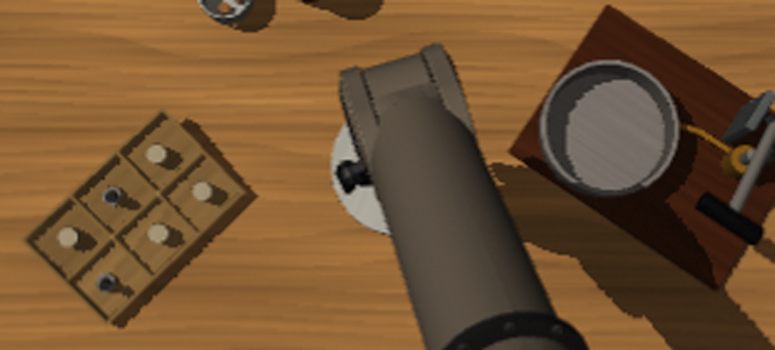

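Nothing in the tray has moved: the blanks sit at crop (158,153), (202,191), (158,233) and (68,238). The chamber is open and empty.

{"fn": "carry_out", "kwargs": {
  "motion": "0.5 5 -10 -20 0; 0.5 20 -35 -20 0; 0.5 25 -45 -10 0; 0.5 25 -45 0 0; 0.5 25 -45 0 0; 0.5 20 -40 0 0; 0.5 15 -25 0 0; 0.5 0 0 0 -0.15"
}}

```text
clock: 8.4
tcp_pos: [0.5541, 0.3137, 0.143]
orientation: [-2.989, -0.962, -0.001]
contact_force: [0.6, -0.0, -0.2]
grip_width: 0.043
```

{"fn": "carry_out", "kwargs": {
  "motion": "0.5 0 0 0 -0.14; 0.5 0 0 20 0; 0.5 0 0 0 0; 0.5 0 0 0 0; 0.5 0 0 0 0; 0.5 0 0 0 0; 0.5 0 0 0 0; 0.5 0 0 0 0"
}}

```text
clock: 9.4
tcp_pos: [0.5552, 0.3097, 0.1235]
orientation: [-2.921, -1.158, -0.0]
contact_force: [-1.0, -0.1, -1.3]
grip_width: 0.0427
```

```bash
python3 -c "
from h import *
need(.5544,.3098,.042,.756)
f=snap('side','s3',(150,240,280,365),5)"
```

```text
t 9.40 tcp [0.5552 0.3097 0.1235] phi 0.755 w 42.7 F [-1.  -0.1 -1.3] q [-0.37  0.55 -0.32  1.73  0.21  0.9  -1.6 ]
need dx dy dz mm [-0.5 -0.6 81.5] twist -0.001
```

View pics/s3.png

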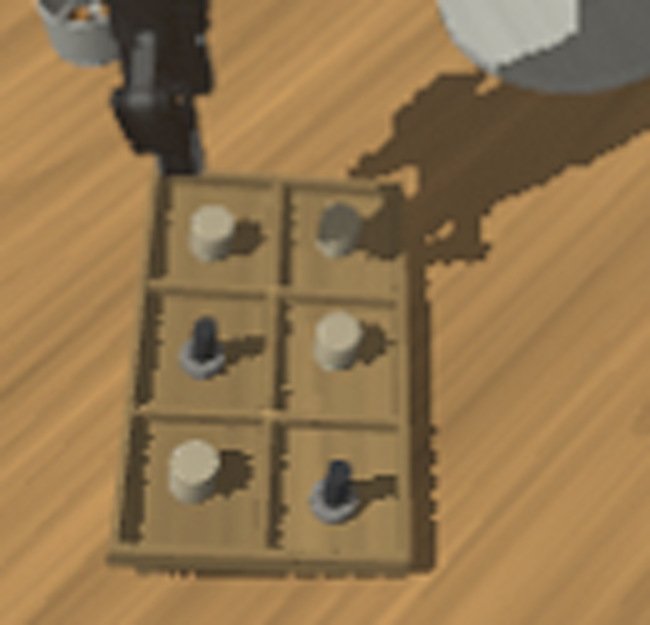

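```bash
python3 -c "
from h import *
o=r.get_obs();print(proj('side',o['tcp_pos']),proj('side',[[.5544,.3098,.0498]]),proj('side',o['tcp_pos']+[0,0,.01]))
f=grab_frame('top');print(proj('top',o['tcp_pos']));snap('top','t4',(100,170,260,290),4,f)
"
```

```text
[[187.65028093 267.01761209]] [[191.87761687 285.37544917]] [[187.06420911 264.39830936]]
[[146.31855608 206.83379667]]
```

View pics/t4.png

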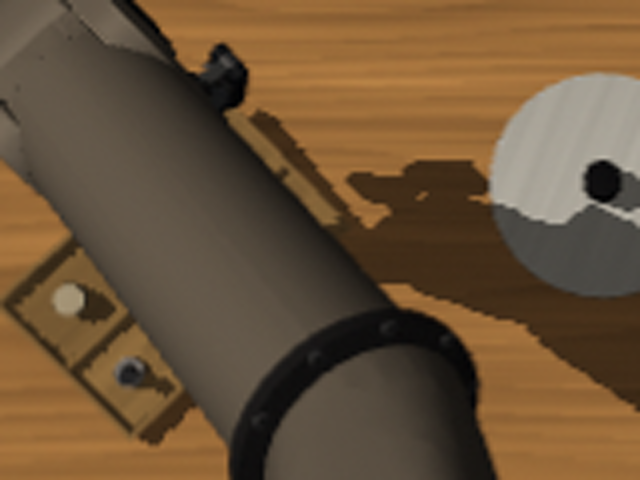

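The fingertips appear where the kinematics predict, at about (187,270) in the side view. I'll go down to just above the blank.

{"fn": "carry_out", "kwargs": {
  "motion": "0.5 0 0 15 0; 0.5 0 0 25 0; 0.5 0 0 20 0; 0.5 0 0 8 0; 0.5 0 0 0 0; 0.5 0 0 0 0; 0.5 0 0 0 0; 0.5 0 0 0 0"
}}

```text
clock: 10.5
tcp_pos: [0.5554, 0.3098, 0.0559]
orientation: [-2.92, -1.158, -0.001]
contact_force: [0.4, -0.1, 0.3]
grip_width: 0.0427
```

```bash
python3 -c "
from h import *
need(.5544,.3098,.042,.756)
f=snap('side','s4',(160,240,260,330),7)"
```

```text
t 10.50 tcp [0.5554 0.3098 0.0559] phi 0.755 w 42.7 F [ 0.4 -0.1  0.3] q [-0.39  0.63 -0.3   1.77  0.25  0.78 -1.63]
need dx dy dz mm [-0.8 -0.7 13.9] twist -0.001
```

View pics/s4.png

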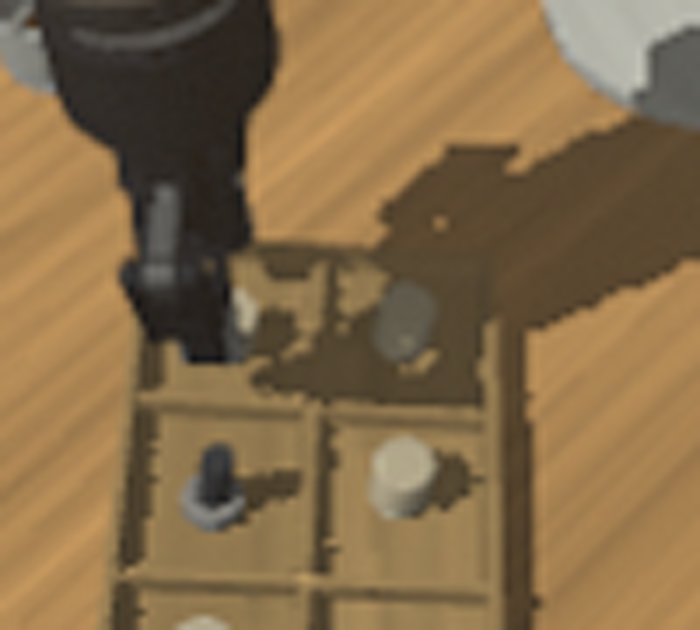

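The near finger at crop (210,340) sits in front of the blank, inside the compartment. I'll lower and grip.

{"fn": "carry_out", "kwargs": {
  "motion": "0.5 -1 -1 8 0; 0.5 0 0 7 0; 0.5 0 0 0 0; 1 0 0 0 0; 1 0 0 0 0; 1 0 0 0 0; 1 0 0 0 0; 1 0 0 0 0",
  "newtons": 40
}}

```text
clock: 11.55
tcp_pos: [0.5539, 0.3098, 0.0405]
orientation: [-2.92, -1.158, -0.001]
contact_force: [-0.9, -0.6, 2.3]
grip_width: 0.0196
```

{"fn": "carry_out", "kwargs": {
  "motion": "1 0 0 0 0; 1 0 0 -10 0; 1 0 0 -30 0; 1 0 0 -40 0; 1 0 0 -30 0; 1 0 0 0 0; 1 0 0 0 0; 1 0 0 0 0"
}}

```text
clock: 12.55
tcp_pos: [0.5529, 0.3091, 0.149]
orientation: [2.92, 1.158, -0.004]
contact_force: [0.7, -0.3, 0.1]
grip_width: 0.0196
```

```bash
python3 -c "
from h import *
need(.5544,.3098,.042,.756)
f=snap('side','s5',(140,190,260,310),5)
f=grab_frame('top');np.save('t5.npy',f)
g=f[165:245,295:375]; snap('top','t5',(295,160,375,245),7,f)"
```

```text
t 12.55 tcp [0.5529 0.3091 0.149 ] phi 0.755 w 19.6 F [ 0.7 -0.3  0.1] q [-0.36  0.52 -0.33  1.71  0.2   0.95 -1.59]
need dx dy dz mm [  1.8   0.6 107. ] twist -0.001
```

View pics/s5.png

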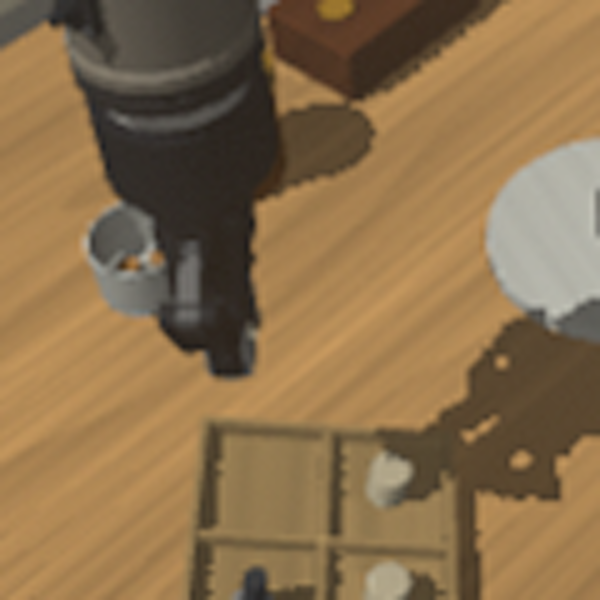

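View pics/t5.png

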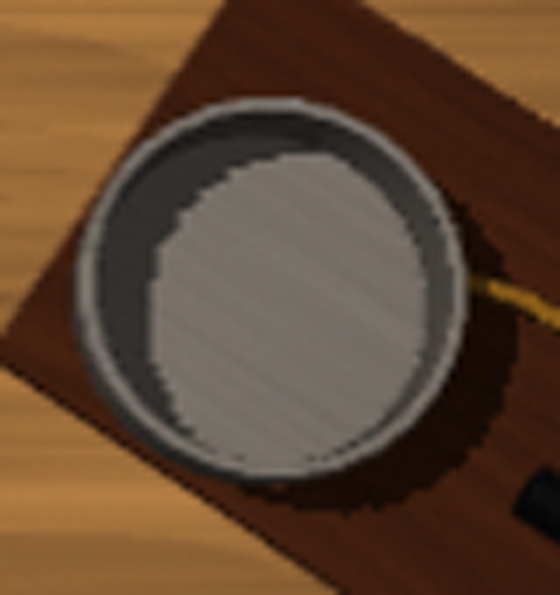

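Blank 1's compartment is empty and the fingers read 19.6 mm, so it is held. The chamber rim circle is centred near top pixel (334.0,201.3).

```bash
python3 -c "
from h import *
c=onz('top',(334,201.3),.062)[0];print(c)
x=np.array([.728,.686])
for k in(-.045,-.015,.015,.045): print(k,(np.array([.5835,-.2055])+k*x).round(4))
p=np.array([.5835,-.2055])-.045*x
need(p[0],p[1],.149,.756)"
```

```text
[ 0.58109847 -0.20389647  0.062     ]
-0.045 [ 0.5507 -0.2364]
-0.015 [ 0.5726 -0.2158]
0.015 [ 0.5944 -0.1952]
0.045 [ 0.6163 -0.1746]
t 12.65 tcp [0.5531 0.3093 0.1492] phi 0.755 w 20.1 F [ 1.7 -0.1 -1.4] q [-0.36  0.52 -0.33  1.71  0.2   0.95 -1.59]
need dx dy dz mm [-375.7  395.8    0.7] twist -0.001
```

{"fn": "carry_out", "kwargs": {
  "motion": "1 -15 15 0 0; 1 -30 30 0 0; 1 -38 40 0 0; 1 -38 40 0 0; 1 -38 40 0 0; 1 -38 40 0 0; 1 -38 40 0 0; 1 -38 40 0 0"
}}

```text
clock: 13.65
tcp_pos: [0.5489, -0.0883, 0.1503]
orientation: [2.921, 1.156, -0.001]
contact_force: [0.9, -0.6, 0.3]
grip_width: 0.0199
```

{"fn": "carry_out", "kwargs": {
  "motion": "1 -38 40 0 0; 1 -38 40 0 0; 1 -20 22 0 0; 1 -6 8 0 0; 1 0 0 0 0; 1 0 0 20 0; 1 0 0 20 0; 1 0 0 0 0"
}}

```text
clock: 14.65
tcp_pos: [0.5502, -0.2323, 0.109]
orientation: [-2.916, -1.161, 0.003]
contact_force: [0.1, 0.9, 0.4]
grip_width: 0.0195
```

```bash
python3 -c "
from h import *
need(.5507,-.2364,.031,.756)"
```

```text
t 14.65 tcp [ 0.5502 -0.2323  0.109 ] phi 0.758 w 19.5 F [0.1 0.9 0.4] q [ 0.45  0.5  -0.2   1.84  0.13  0.82 -0.63]
need dx dy dz mm [-2.4  3.6 78. ] twist 0.002
```

{"fn": "carry_out", "kwargs": {
  "motion": "1 8 2 0 0; 1 0 0 25 0; 1 0 0 25 0; 1 0 0 15 0; 1 0 0 8 0; 1 0 0 4 0; 1 0 0 0 0; 1 0 0 0 0"
}}

```text
clock: 15.65
tcp_pos: [0.5588, -0.2311, 0.0339]
orientation: [2.92, 1.157, 0.001]
contact_force: [0.4, -0.5, 0.1]
grip_width: 0.0195
```

```bash
python3 -c "
from h import *
need(.5572,-.2283,.029,.756)"
```

```text
t 15.65 tcp [ 0.5588 -0.2311  0.0339] phi 0.755 w 19.5 F [ 0.4 -0.5  0.1] q [ 0.43  0.61 -0.18  1.86  0.17  0.68 -0.67]
need dx dy dz mm [ 0.8 -3.2  4.9] twist -0.001
```

{"fn": "carry_out", "kwargs": {
  "motion": "1 0 0 3 0; 1 0 0 1 0; 1 0 0 0 0; 0.6 0 0 0 0; 0.6 0 0 0 0; 0.6 0 0 -15 0; 0.6 0 0 -30 0; 0.6 0 0 -40 0"
}}

```text
clock: 16.65
tcp_pos: [0.5579, -0.2307, 0.1154]
orientation: [-2.92, -1.157, 0.001]
contact_force: [0.8, 0.6, 0.5]
grip_width: 0.0341
```

{"fn": "carry_out", "kwargs": {
  "motion": "0.5 15 -15 -30 0; 0.5 35 -35 -10 0; 0.5 38 -40 0 0; 0.5 38 -40 0 0; 0.5 38 -40 0 0; 0.5 38 -40 0 0; 0.5 38 -40 0 0; 0.5 38 -40 0 0"
}}

```text
clock: 17.65
tcp_pos: [0.5623, 0.1725, 0.1556]
orientation: [2.92, 1.157, 0.002]
contact_force: [0.7, 0.1, 0.1]
grip_width: 0.0428
```

Run:
```python
from h import *
need(.5141,.2593,.12,.756)
s=snap('side','s6',(160,130,380,360),2.4)
h=cv2.cvtColor(s,cv2.COLOR_RGB2HSV).astype(int)[270:360,170:240]
print([((b[0]+[170,270]).tolist(),b[1]) for b in blobs((h[...,1]<90)&(h[...,2]>110),12)])
```

```text
t 17.65 tcp [0.5623 0.1725 0.1556] phi 0.755 w 42.8 F [0.7 0.1 0.1] q [-0.16  0.44 -0.32  1.82  0.17  0.91 -1.37]
need dx dy dz mm [ 24.3 -96.3  35.5] twist -0.001
[([216.9, 285.0], np.int32(74)), ([216.7, 307.2], np.int32(80)), ([188.2, 311.9], np.int32(27)), ([187.8, 333.3], np.int32(93)), ([214.3, 340.9], np.int32(28))]
```

View pics/s6.png

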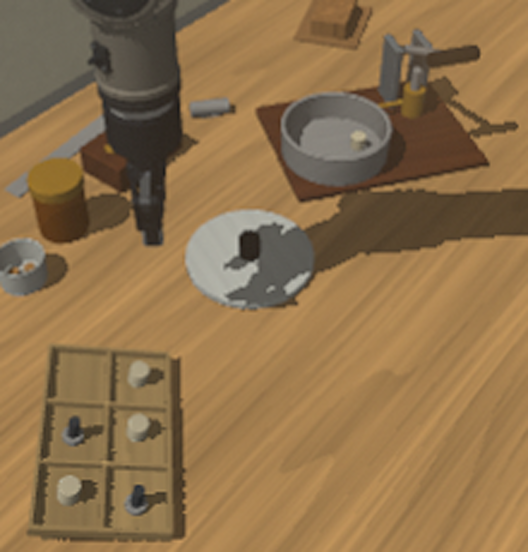

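Blank 1 stands in the chamber at crop (358,138). The other three are unmoved, at (217,285), (217,307) and (188,333).

{"fn": "carry_out", "kwargs": {
  "motion": "0.5 8 -30 0 0; 0.5 10 -40 0 0; 0.5 6 -24 20 0; 0.5 0 -2 25 0; 0.5 0 0 25 0; 0.5 0 0 25 0; 0.5 0 0 15 0; 0.5 0 0 0 0"
}}

```text
clock: 18.7
tcp_pos: [0.5135, 0.2567, 0.044]
orientation: [2.92, 1.157, -0.002]
contact_force: [0.2, -0.5, 0.3]
grip_width: 0.0431
```

Run:
```python
from h import *
need(.5141,.2593,.0275,.756)
```

```text
t 18.70 tcp [0.5135 0.2567 0.044 ] phi 0.755 w 43.1 F [ 0.2 -0.5  0.3] q [-0.34  0.57 -0.3   1.92  0.26  0.69 -1.61]
need dx dy dz mm [ 2.2 -1.5 16.5] twist -0.001
```

{"fn": "carry_out", "kwargs": {
  "motion": "0.5 2 -2 8 0; 0.5 0 0 8 0; 0.5 0 0 0 0; 1 0 0 0 0; 1 0 0 0 0; 1 0 0 0 0; 1 0 0 0 0; 1 0 0 0 0"
}}

```text
clock: 19.7
tcp_pos: [0.5142, 0.26, 0.0287]
orientation: [2.92, 1.158, 0.001]
contact_force: [-0.9, -0.2, 5.2]
grip_width: 0.0197
```

{"fn": "carry_out", "kwargs": {
  "motion": "1 0 0 0 0; 1 0 0 -10 0; 1 0 0 -30 0; 1 0 0 -40 0; 1 0 0 -40 0; 1 0 0 0 0; 1 0 0 0 0; 1 0 0 0 0"
}}

```text
clock: 20.7
tcp_pos: [0.5132, 0.2594, 0.1471]
orientation: [2.92, 1.158, -0.004]
contact_force: [-0.1, -1.2, -0.9]
grip_width: 0.0195
```

Run:
```python
from h import *
x=np.array([.728,.686]);p=np.array([.582,-.205])-.006*x;print(p)
need(p[0],p[1],.14,.756)
s=snap('side','s7',(140,190,260,350),4)
```

```text
[ 0.577632 -0.209116]
t 20.70 tcp [0.5132 0.2594 0.1471] phi 0.755 w 19.5 F [-0.1 -1.2 -0.9] q [-0.31  0.43 -0.35  1.86  0.18  0.88 -1.56]
need dx dy dz mm [-274.1  385.4    7.5] twist -0.001
```

View pics/s7.png

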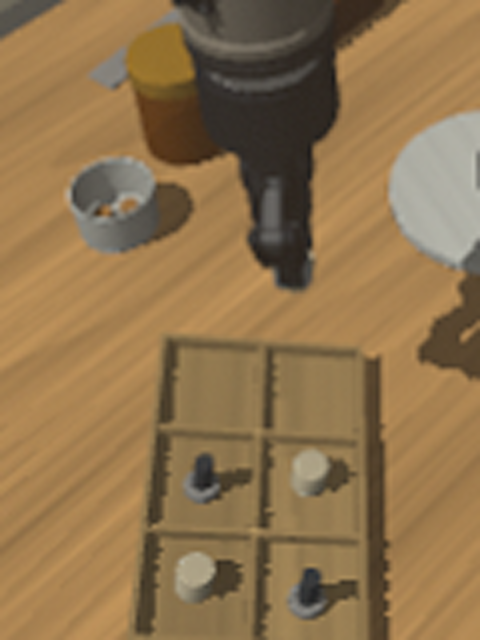

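Blank 2 is held and its compartment is empty.

{"fn": "carry_out", "kwargs": {
  "motion": "1 -10 15 0 0; 1 -25 35 0 0; 1 -30 43 0 0; 1 -32 45 0 0; 1 -32 45 0 0; 1 -32 45 0 0; 1 -32 45 0 0; 1 -32 45 0 0"
}}

```text
clock: 21.75
tcp_pos: [0.5671, -0.1291, 0.148]
orientation: [2.921, 1.156, -0.001]
contact_force: [1.5, -0.2, 0.5]
grip_width: 0.0198
```

{"fn": "carry_out", "kwargs": {
  "motion": "1 -30 42 0 0; 1 -15 20 0 0; 1 -4 5 15 0; 1 0 0 25 0; 1 0 0 25 0; 1 0 0 20 0; 1 0 0 15 0; 1 0 0 0 0"
}}

```text
clock: 22.75
tcp_pos: [0.5773, -0.2076, 0.047]
orientation: [-2.919, -1.158, 0.003]
contact_force: [-0.6, 0.6, -0.0]
grip_width: 0.0192
```

Run:
```python
from h import *
need(.5776,-.2091,.031,.756)
```

```text
t 22.75 tcp [ 0.5773 -0.2076  0.047 ] phi 0.755 w 19.2 F [-0.6  0.6 -0. ] q [ 0.39  0.61 -0.19  1.83  0.16  0.72 -0.71]
need dx dy dz mm [-0.8  1.3 16. ] twist -0.001
```

{"fn": "carry_out", "kwargs": {
  "motion": "1 0 1 10 0; 1 0 0 6 0; 1 0 0 0 0; 0.6 0 0 0 0; 0.6 0 0 0 0; 0.6 0 0 -15 0; 0.6 0 0 -30 0; 0.6 0 0 -40 0"
}}

```text
clock: 23.75
tcp_pos: [0.5784, -0.2088, 0.1186]
orientation: [-2.92, -1.158, 0.001]
contact_force: [0.7, 0.8, 0.5]
grip_width: 0.0342
```

{"fn": "carry_out", "kwargs": {
  "motion": "0.5 10 -15 -30 0; 0.5 25 -35 0 0; 0.5 28 -45 0 0; 0.5 28 -45 0 0; 0.5 28 -45 0 0; 0.5 28 -45 0 0; 0.5 28 -45 0 0; 0.5 28 -45 0 0"
}}

```text
clock: 24.75
tcp_pos: [0.5074, 0.1649, 0.1487]
orientation: [2.92, 1.157, 0.003]
contact_force: [0.4, 1.0, -0.1]
grip_width: 0.0425
```

Run:
```python
from h import *
need(.4666,.3067,.14,.756)
s=snap('side','s8',(160,130,380,360),2.4)
h=cv2.cvtColor(s,cv2.COLOR_RGB2HSV).astype(int)[270:360,170:240]
print([((b[0]+[170,270]).tolist(),b[1]) for b in blobs((h[...,1]<90)&(h[...,2]>110),12)])
```

```text
t 24.75 tcp [0.5074 0.1649 0.1487] phi 0.755 w 42.5 F [ 0.4  1.  -0.1] q [-0.15  0.37 -0.34  1.96  0.16  0.84 -1.4 ]
need dx dy dz mm [  67.4 -131.2    8.7] twist -0.001
[([216.7, 307.2], np.int32(81)), ([188.1, 312.0], np.int32(25)), ([187.8, 333.3], np.int32(93)), ([214.3, 340.8], np.int32(27))]
```

View pics/s8.png

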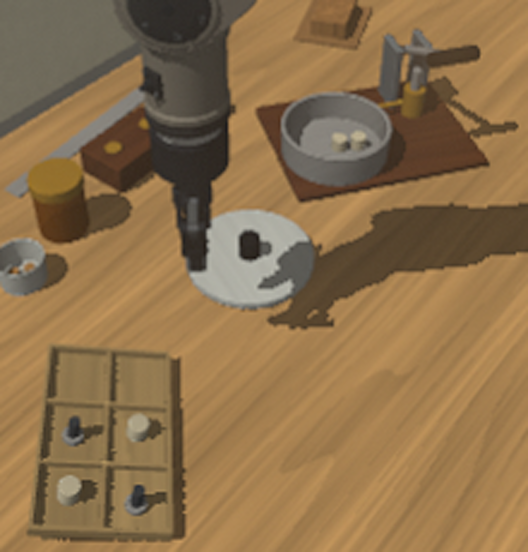

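Two blanks are in the chamber and the lid is still on the mat. Blanks 3 and 4 are unmoved.

{"fn": "carry_out", "kwargs": {
  "motion": "0.5 20 -40 0 0; 0.5 25 -47 0 0; 0.5 18 -35 0 0; 0.5 4 -9 20 0; 0.5 0 0 30 0; 0.5 0 0 30 0; 0.5 0 0 24 0; 0.5 0 0 0 0"
}}

```text
clock: 25.8
tcp_pos: [0.4657, 0.3022, 0.0416]
orientation: [2.919, 1.155, -0.006]
contact_force: [-0.6, -0.4, 0.6]
grip_width: 0.0424
```

Run:
```python
from h import *
need(.4666,.3067,.028,.756)
```

```text
t 25.80 tcp [0.4657 0.3022 0.0416] phi 0.754 w 42.4 F [-0.6 -0.4  0.6] q [-0.43  0.56 -0.32  1.96  0.28  0.67 -1.75]
need dx dy dz mm [ 3.7 -2.7 13.6] twist -0.002
```

{"fn": "carry_out", "kwargs": {
  "motion": "0.5 3 -2 7 0; 0.5 0 0 6 0; 0.5 0 0 0 0; 1 0 0 0 0; 1 0 0 0 0; 1 0 0 0 0; 1 0 0 0 0; 1 0 0 0 0"
}}

```text
clock: 26.8
tcp_pos: [0.4675, 0.3082, 0.0308]
orientation: [2.921, 1.158, 0.001]
contact_force: [-1.0, -0.6, 5.9]
grip_width: 0.0192
```

{"fn": "carry_out", "kwargs": {
  "motion": "1 0 0 0 0; 1 0 0 -10 0; 1 0 0 -30 0; 1 0 0 -40 0; 1 0 0 -40 0; 1 0 0 0 0; 1 0 0 0 0; 1 0 0 0 0"
}}

```text
clock: 27.8
tcp_pos: [0.4667, 0.3075, 0.1492]
orientation: [2.92, 1.158, -0.003]
contact_force: [-0.3, 0.6, -0.2]
grip_width: 0.019
```

Run:
```python
from h import *
x=np.array([.728,.686]);p=np.array([.582,-.205])+.022*x;print(p)
need(p[0],p[1],.14,.756)
s=snap('side','s9',(140,190,260,350),4)
```

```text
[ 0.598016 -0.189908]
t 27.80 tcp [0.4667 0.3075 0.1492] phi 0.755 w 19.0 F [-0.3  0.6 -0.2] q [-0.39  0.41 -0.38  1.89  0.19  0.88 -1.68]
need dx dy dz mm [-245.1  452.3    9.6] twist -0.001
```

View pics/s9.png

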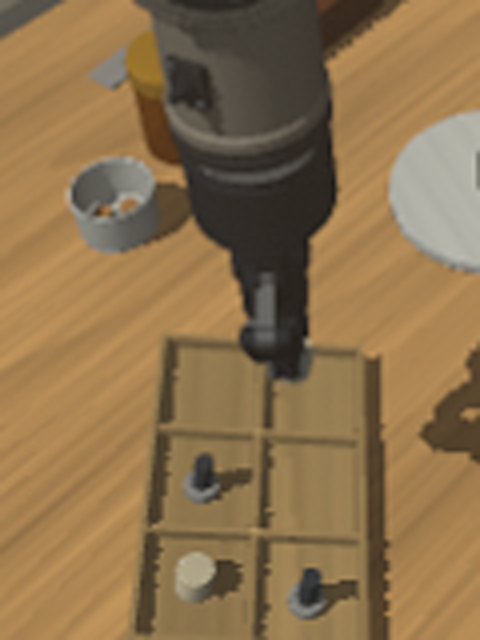

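Blank 3 is held. Only blank 4 and the two bolts are left in the tray.

{"fn": "carry_out", "kwargs": {
  "motion": "1 -10 15 0 0; 1 -20 35 0 0; 1 -26 48 0 0; 1 -27 50 0 0; 1 -27 50 0 0; 1 -27 50 0 0; 1 -27 50 0 0; 1 -27 50 0 0"
}}

```text
clock: 28.85
tcp_pos: [0.5661, -0.0795, 0.15]
orientation: [2.921, 1.156, -0.001]
contact_force: [1.1, 0.2, -0.6]
grip_width: 0.0192
```

{"fn": "carry_out", "kwargs": {
  "motion": "1 -27 50 0 0; 1 -20 36 0 0; 1 -7 14 0 0; 1 0 4 25 0; 1 0 0 25 0; 1 0 0 25 0; 1 0 0 20 0; 1 0 0 0 0"
}}

```text
clock: 29.85
tcp_pos: [0.5971, -0.1883, 0.0537]
orientation: [-2.918, -1.158, 0.004]
contact_force: [0.8, 0.1, 0.0]
grip_width: 0.0192
```

Run:
```python
from h import *
need(.5985,-.189,.032,.756)
```

```text
t 29.85 tcp [ 0.5971 -0.1883  0.0537] phi 0.756 w 19.2 F [0.8 0.1 0. ] q [ 0.35  0.61 -0.2   1.79  0.17  0.75 -0.75]
need dx dy dz mm [ 0.5  1.6 21.6] twist -0.000
```

{"fn": "carry_out", "kwargs": {
  "motion": "1 0 1 12 0; 1 0 0 8 0; 1 0 0 1 0; 0.6 0 0 0 0; 0.6 0 0 0 0; 0.6 0 0 -15 0; 0.6 0 0 -30 0; 0.6 0 0 -40 0"
}}

```text
clock: 30.85
tcp_pos: [0.5989, -0.1896, 0.1207]
orientation: [-2.92, -1.158, 0.001]
contact_force: [0.3, 0.4, -0.2]
grip_width: 0.0342
```

{"fn": "carry_out", "kwargs": {
  "motion": "0.5 7 -15 -35 0; 0.5 15 -40 0 0; 0.5 18 -52 0 0; 0.5 18 -52 0 0; 0.5 18 -52 0 0; 0.5 18 -52 0 0; 0.5 18 -52 0 0; 0.5 18 -52 0 0"
}}

```text
clock: 31.85
tcp_pos: [0.4421, 0.1683, 0.1557]
orientation: [2.92, 1.157, 0.004]
contact_force: [1.0, 0.9, -0.2]
grip_width: 0.0423
```

Run:
```python
from h import *
need(.4616,.4032,.14,.756)
s=snap('side','s10',(160,130,380,360),2.4)
h=cv2.cvtColor(s,cv2.COLOR_RGB2HSV).astype(int)[270:360,170:240]
print([((b[0]+[170,270]).tolist(),b[1]) for b in blobs((h[...,1]<90)&(h[...,2]>110),12)])
```

```text
t 31.85 tcp [0.4421 0.1683 0.1557] phi 0.755 w 42.3 F [ 1.   0.9 -0.2] q [-0.16  0.27 -0.39  2.08  0.14  0.81 -1.45]
need dx dy dz mm [ 175.1 -157.8   15.8] twist -0.001
[([188.3, 312.0], np.int32(26)), ([187.8, 333.3], np.int32(93)), ([214.3, 340.9], np.int32(28))]
```

View pics/s10.png

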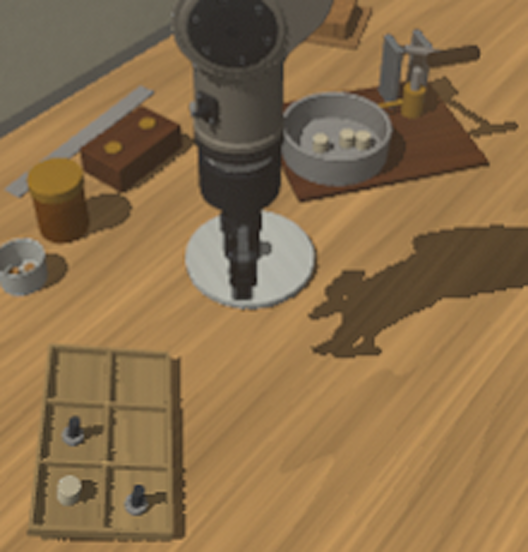

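Three blanks are in the chamber and blank 4 is unmoved.

{"fn": "carry_out", "kwargs": {
  "motion": "0.5 30 -28 0 0; 0.5 42 -38 0 0; 0.5 45 -40 0 0; 0.5 40 -36 0 0; 0.5 17 -15 20 0; 0.5 1 0 30 0; 0.5 0 0 30 0; 0.5 0 0 15 0"
}}

```text
clock: 32.9
tcp_pos: [0.4623, 0.4002, 0.0586]
orientation: [2.92, 1.157, -0.002]
contact_force: [-1.1, 0.4, 0.7]
grip_width: 0.0426
```

{"fn": "carry_out", "kwargs": {
  "motion": "0.5 0 0 0 0; 0.5 0 0 0 0; 0.5 0 0 0 0; 0.5 0 0 0 0; 0.5 0 0 0 0; 0.5 0 0 0 0; 0.5 0 0 0 0; 0.5 0 0 0 0"
}}

```text
clock: 33.9
tcp_pos: [0.4624, 0.4009, 0.0592]
orientation: [2.92, 1.158, -0.0]
contact_force: [0.3, 0.1, 0.5]
grip_width: 0.0427
```

Run:
```python
from h import *
need(.4616,.4032,.041,.756)
f=snap('top','t11',(295,160,375,245),6)
```

```text
t 33.90 tcp [0.4624 0.4009 0.0592] phi 0.755 w 42.7 F [0.3 0.1 0.5] q [-0.54  0.61 -0.37  1.82  0.3   0.77 -1.89]
need dx dy dz mm [ 1.  -2.2 18.2] twist -0.001
```

View pics/t11.png

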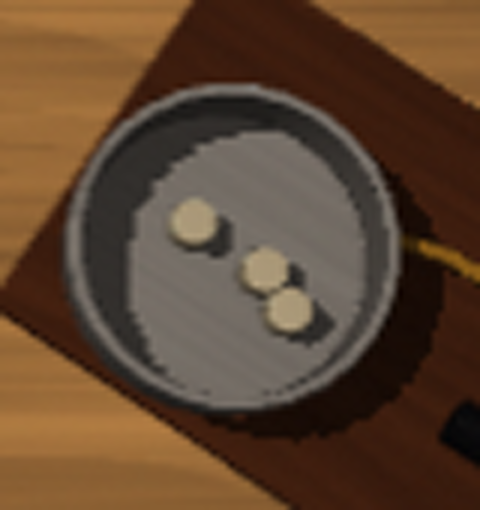

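Three blanks stand in the chamber at crop (195,222), (265,270) and (290,310). The upper right, around (285,200), is free for the fourth with the jaws turned 90°.

{"fn": "carry_out", "kwargs": {
  "motion": "0.5 1 -2 8 0; 0.5 0 0 8 0; 0.5 0 0 2 0; 1 0 0 0 0; 1 0 0 0 0; 1 0 0 0 0; 1 0 0 0 0; 1 0 0 0 0"
}}

```text
clock: 34.95
tcp_pos: [0.4618, 0.4031, 0.0414]
orientation: [-2.921, -1.158, -0.0]
contact_force: [0.5, 0.2, -0.5]
grip_width: 0.0198
```

{"fn": "carry_out", "kwargs": {
  "motion": "1 0 0 0 0; 1 0 0 -10 0; 1 0 0 -30 0; 1 0 0 -40 0; 1 0 0 -30 0; 1 0 0 0 0; 1 0 0 0 0; 1 0 0 0 0"
}}

```text
clock: 35.95
tcp_pos: [0.4612, 0.4024, 0.1501]
orientation: [2.92, 1.157, -0.003]
contact_force: [-0.3, 0.7, -0.5]
grip_width: 0.0198
```

Run:
```python
from h import *
for u in((327.5,197),(339.2,205),(343.3,211.7),(342.5,193.3)): p=onz('top',u,.038)[0];print(p.round(4))
need(p[0],p[1],.15)
s=snap('side','s12',(140,190,260,350),4)
```

```text
[ 0.5971 -0.1898  0.038 ]
[ 0.5741 -0.2226  0.038 ]
[ 0.5549 -0.2337  0.038 ]
[ 0.608  -0.2331  0.038 ]
t 35.95 tcp [0.4612 0.4024 0.1501] phi 0.755 w 19.8 F [-0.3  0.7 -0.5] q [-0.51  0.49 -0.41  1.76  0.24  0.94 -1.84]
need dx dy dz mm [-328.4  563.4    0.9] twist 0.000
```

View pics/s12.png

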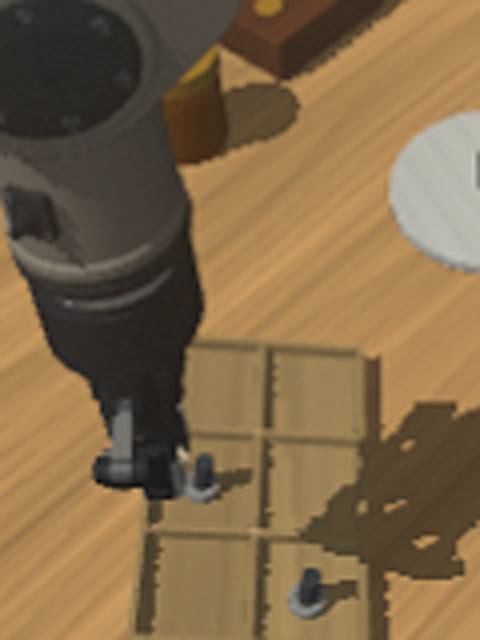

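Blank 4 is held, leaving only the two bolts in the tray.

{"fn": "carry_out", "kwargs": {
  "motion": "1 -10 17 0 0; 1 -20 35 0 0; 1 -28 48 0 0; 1 -30 51 0 0; 1 -30 51 0 0; 1 -30 51 0 0; 1 -30 51 0 0; 1 -30 51 0 0"
}}

```text
clock: 37.0
tcp_pos: [0.553, -0.0016, 0.1511]
orientation: [2.921, 1.156, -0.001]
contact_force: [1.4, 0.3, -0.3]
grip_width: 0.0198
```

{"fn": "carry_out", "kwargs": {
  "motion": "1 -30 51 0 0; 1 -30 51 0 0; 1 -29 50 0 0; 1 -20 36 0 0; 1 -11 20 0 0; 1 0 0 0 0.17; 1 0 0 0 0.17; 1 0 0 0 0.17"
}}

```text
clock: 38.0
tcp_pos: [0.608, -0.2308, 0.151]
orientation: [-3.118, -0.377, 0.001]
contact_force: [0.5, -0.2, -1.0]
grip_width: 0.0196
```

{"fn": "carry_out", "kwargs": {
  "motion": "1 0 0 0 0.17; 1 0 0 0 0.17; 1 0 0 0 0.17; 1 0 0 0 0.17; 1 0 0 0 0.17; 1 0 0 0 0.17; 1 0 0 30 0.04; 1 0 0 0 0"
}}

```text
clock: 39.0
tcp_pos: [0.6065, -0.2301, 0.119]
orientation: [2.885, -1.243, -0.009]
contact_force: [0.1, 0.7, 0.1]
grip_width: 0.0196
```

Run:
```python
from h import *
need(.608,-.2331,.032)
snap('side','s13',(240,90,400,230),4)
```

```text
t 39.00 tcp [ 0.6065 -0.2301  0.119 ] phi -0.813 w 19.6 F [0.1 0.7 0.1] q [ 0.19  0.55  0.11  1.72 -0.08  0.88 -2.05]
need dx dy dz mm [ 3.7  0.8 87. ] twist 0.000
```

View pics/s13.png

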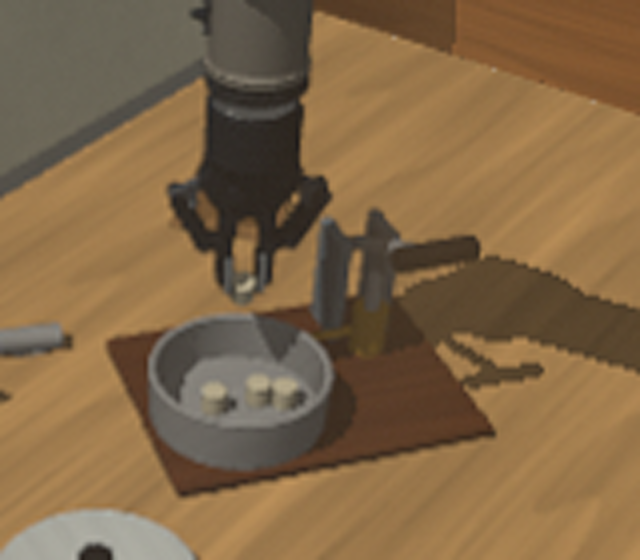

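The blank is gripped over the free far side of the chamber, so I can lower it.

{"fn": "carry_out", "kwargs": {
  "motion": "1 1 1 20 0; 1 0 0 25 0; 1 0 0 22 0; 1 0 0 12 0; 1 0 0 6 0; 1 0 0 1 0; 1 0 0 0 0; 1 0 0 0 0"
}}

```text
clock: 40.05
tcp_pos: [0.609, -0.2333, 0.036]
orientation: [-2.884, 1.245, -0.002]
contact_force: [-0.4, 0.5, -0.8]
grip_width: 0.0196
```

{"fn": "carry_out", "kwargs": {
  "motion": "0.6 0 0 0 0; 0.6 0 0 0 0; 0.6 0 0 -10 0; 0.6 0 0 -30 0; 0.6 0 0 -45 0; 0.6 0 0 -40 0; 0.6 0 0 0 0; 0.6 0 0 0 0"
}}

```text
clock: 41.05
tcp_pos: [0.6082, -0.233, 0.1603]
orientation: [-2.884, 1.245, 0.0]
contact_force: [-0.0, 0.5, -0.4]
grip_width: 0.0342
```

Run:
```python
from h import *
need(.5434,.0306,.15,.465)
```

```text
t 41.05 tcp [ 0.6082 -0.233   0.1603] phi -0.815 w 34.2 F [-0.   0.5 -0.4] q [ 0.18  0.51  0.12  1.69 -0.07  0.95 -2.06]
need dx dy dz mm [-236.3 -133.6   10.4] twist -1.280
```

Run:
```python
from h import *
t=snap('top','t14',(200,140,430,290),3.4);s=snap('side','s14',(220,100,400,270),4)
h=cv2.cvtColor(t,cv2.COLOR_RGB2HSV).astype(int)
m=np.zeros(h.shape[:2],np.uint8); m[180:260,210:295]=((h[...,1]<70)&(h[...,2]>60))[180:260,210:295]
m=cv2.morphologyEx(m,cv2.MORPH_OPEN,np.ones((3,3)))
c=max(cv2.findContours(m,cv2.RETR_EXTERNAL,cv2.CHAIN_APPROX_NONE)[0],key=cv2.contourArea)
e=cv2.fitEllipse(cv2.convexHull(c));print(e,onz('top',e[0],.013))
b=[b for b in blobs(h[...,2]<50) if 235<b[0][0]<265 and 200<b[0][1]<235];print(b,[onz('top',x[0],.043) for x in b])
```

```text
((250.20277404785156, 215.96592712402344), (55.72560501098633, 56.3509635925293), 96.71795654296875) [[0.54461237 0.03147601 0.013     ]]
[(array([250.6, 215.1]), np.int32(76), array([246, 210,  10,  11], dtype=int32))] [array([[0.54348314, 0.03047615, 0.043     ]])]
```

View pics/t14.png

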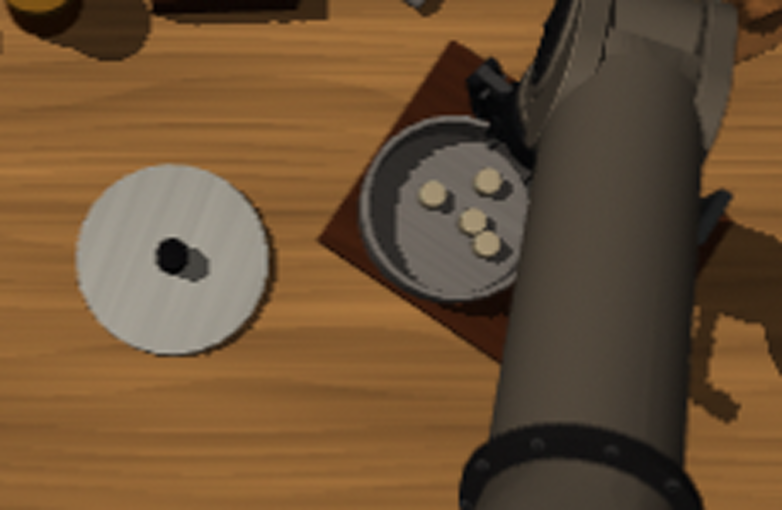

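View pics/s14.png

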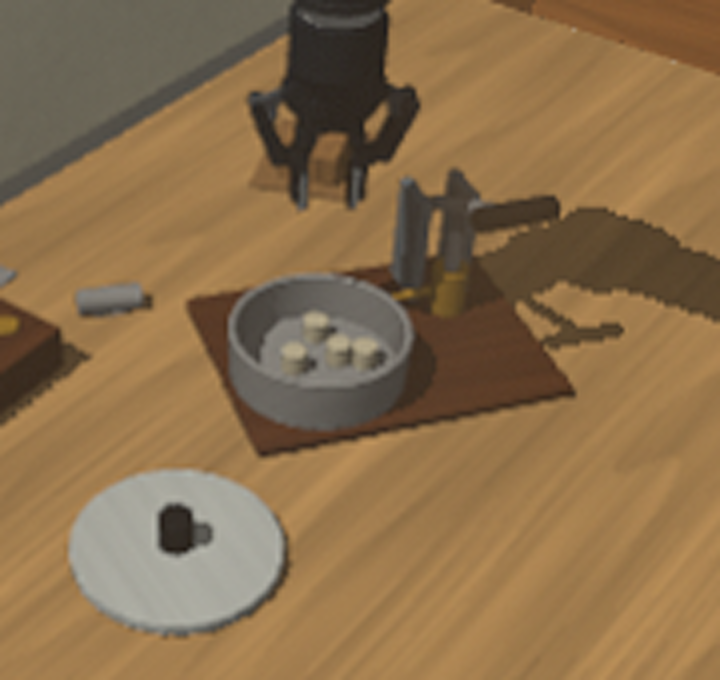

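All four blanks stand in the chamber. The lid lies undisturbed on the mat with its knob at about (0.5435, 0.0305).

{"fn": "carry_out", "kwargs": {
  "motion": "0.3 -15 -9 0 0; 0 -38 -21 0 0; 0 -45 -26 0 0; 0 -48 -27 0 0; 0 -45 -25 0 0; 0 -32 -18 0 0; 0 -13 -8 0 0; 0 0 0 0 0",
  "newtons": 60
}}

```text
clock: 42.15
tcp_pos: [0.5439, 0.0314, 0.16]
orientation: [2.885, -1.242, -0.001]
contact_force: [-0.7, -1.0, 0.6]
grip_width: 0.0856
```

{"fn": "carry_out", "kwargs": {
  "motion": "0 0 0 0 -0.16; 0 0 0 0 -0.16; 0 0 0 20 -0.16; 0 0 0 30 -0.16; 0 0 0 30 -0.16; 0 0 0 0 0; 0 0 0 0 0; 0 0 0 0 0"
}}

```text
clock: 43.15
tcp_pos: [0.5453, 0.0302, 0.0816]
orientation: [-3.141, 0.028, -0.004]
contact_force: [-1.1, 0.5, 0.3]
grip_width: 0.0854
```

Run:
```python
from h import *
need(.5435,.0305,.015)
snap('side','s15',(180,150,340,290),4)
```

```text
t 43.15 tcp [0.5453 0.0302 0.0816] phi -0.018 w 85.4 F [-1.1  0.5  0.3] q [-0.08  0.46 -0.11  1.98  0.08  0.7  -1.83]
need dx dy dz mm [-2.  -0.3 66.6] twist 0.000
```

View pics/s15.png

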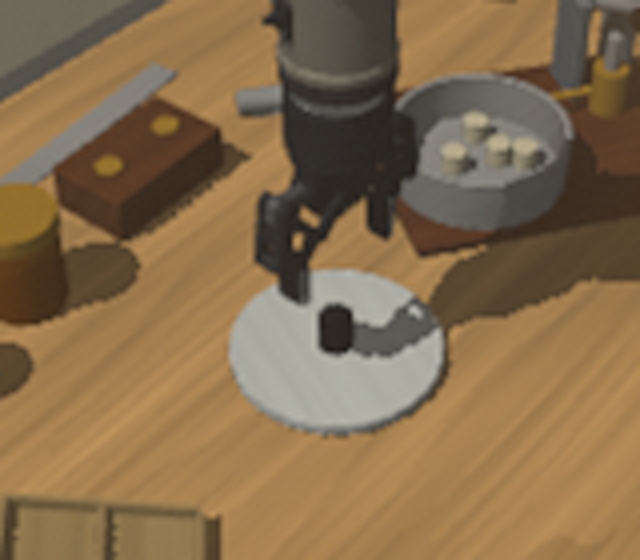

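The knob at (336,328) lies between the open fingers, which are at (290,290) and (380,220).

{"fn": "carry_out", "kwargs": {
  "motion": "0 -2 0 20 0; 0 0 0 22 0; 0 0 0 15 0; 0 0 0 8 0; 0 0 0 0 0; 1 0 0 0 0; 1 0 0 0 0; 1 0 0 0 0"
}}

```text
clock: 44.2
tcp_pos: [0.5425, 0.0305, 0.0157]
orientation: [-3.141, 0.024, -0.001]
contact_force: [0.1, 0.8, 0.1]
grip_width: 0.0322
```

{"fn": "carry_out", "kwargs": {
  "motion": "1 0 0 0 0; 1 0 0 0 0; 1 0 0 -5 0; 1 0 0 -15 0; 1 0 0 -35 0; 1 0 0 -45 0; 1 0 0 -30 0; 1 0 0 0 0"
}}

```text
clock: 45.2
tcp_pos: [0.5439, 0.0306, 0.1481]
orientation: [-3.141, 0.024, -0.009]
contact_force: [0.2, 0.3, -4.9]
grip_width: 0.0265
```

Run:
```python
from h import *
need(.582,-.205,.145)
t=snap('top','t16',(300,160,400,260),5);s=snap('side','s16',(180,120,340,260),4)
h=cv2.cvtColor(t,cv2.COLOR_RGB2HSV).astype(int)
```

```text
t 45.20 tcp [0.5439 0.0306 0.1481] phi -0.016 w 26.5 F [ 0.2  0.3 -4.9] q [-0.07  0.36 -0.12  1.95  0.06  0.83 -1.81]
need dx dy dz mm [ 41.7 235.    3.2] twist 0.000
```

View pics/t16.png

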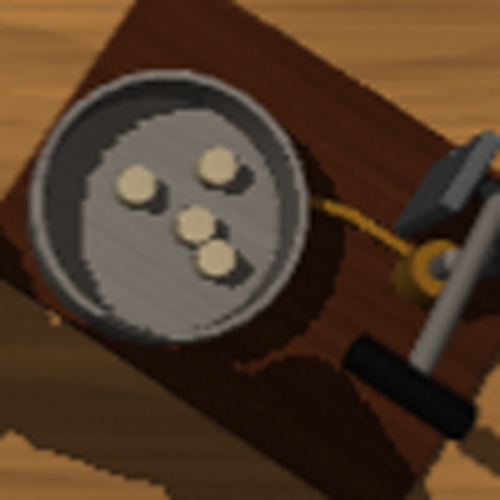

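View pics/s16.png

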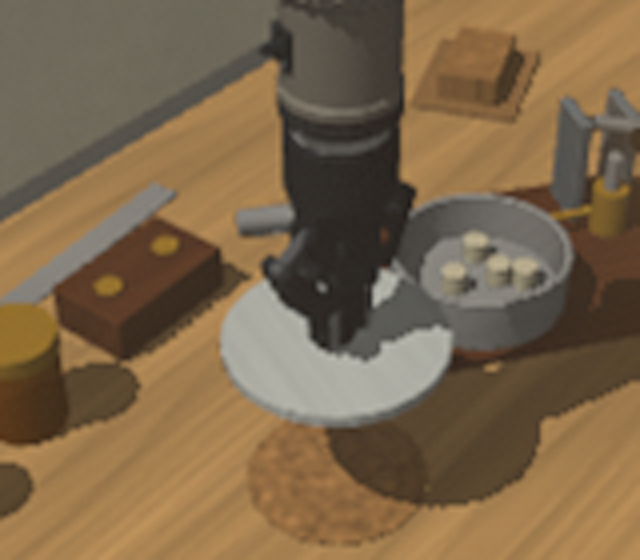

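Run:
```python
from h import *
t=np.load('t5.npy');h=cv2.cvtColor(t,cv2.COLOR_RGB2HSV).astype(int)
c0=np.array([334,201.3]);g=cv2.cvtColor(t,cv2.COLOR_RGB2GRAY).astype(np.float32)
# brightest ring radius along spokes
pts=[]
for a in np.arange(0,2*np.pi,np.pi/60):
    rr=np.arange(24,31,.1);p=c0+rr[:,None]*[np.cos(a),np.sin(a)]
    v=cv2.remap(g,p[:,0].astype(np.float32)[None],p[:,1].astype(np.float32)[None],cv2.INTER_LINEAR)[0]
    pts.append(p[v.argmax()])
W=onz('top',np.array(pts),.062)[:,:2]
from scipy.optimize import least_squares
s=least_squares(lambda q:np.hypot(W[:,0]-q[0],W[:,1]-q[1])-q[2],[.582,-.205,.075],loss='soft_l1',f_scale=.002)
print(s.x,np.median(abs(s.fun)))
t0=np.load('t0.npy');h=cv2.cvtColor(t0,cv2.COLOR_RGB2HSV).astype(int)
m=np.zeros(h.shape[:2],np.uint8); m[165:240,300:372]=((h[...,1]<70)&(h[...,2]>95))[165:240,300:372]
m=cv2.morphologyEx(m,cv2.MORPH_OPEN,np.ones((3,3)))
c=max(cv2.findContours(m,cv2.RETR_EXTERNAL,cv2.CHAIN_APPROX_NONE)[0],key=cv2.contourArea)[:,0]
W=onz('top',c,.072)[:,:2]
s=least_squares(lambda q:np.hypot(W[:,0]-q[0],W[:,1]-q[1])-q[2],[.582,-.205,.082],loss='soft_l1',f_scale=.002)
print('lid',s.x)
```

```text
[ 0.58463002 -0.20190927  0.07469772] 0.0006246366307641957
lid [ 0.58412389 -0.20490451  0.08030794]
```

Run:
```python
from h import *
need(.583,-.2035,.145)
```

```text
t 45.30 tcp [0.5415 0.0304 0.1449] phi -0.015 w 26.2 F [ 0.3 -0.1 -3.8] q [-0.07  0.37 -0.12  1.95  0.06  0.83 -1.81]
need dx dy dz mm [ 4.500e+01  2.332e+02 -1.000e-01] twist 0.000
```

{"fn": "carry_out", "kwargs": {
  "motion": "1 4 20 0 0; 1 8 38 0 0; 1 8 42 0 0; 1 8 42 0 0; 1 7 40 0 0; 1 5 30 0 0; 1 4 16 0 0; 1 1 5 0 0"
}}

```text
clock: 46.3
tcp_pos: [0.5831, -0.2033, 0.144]
orientation: [-3.141, 0.025, 0.003]
contact_force: [-0.6, 0.6, -4.3]
grip_width: 0.0262
```

{"fn": "carry_out", "kwargs": {
  "motion": "1 0 0 0 0; 1 0 0 0 0; 1 0 0 15 0; 1 0 0 25 0; 1 0 0 15 0; 1 0 0 5 0; 1 0 0 0 0; 1 0 0 0 0"
}}

```text
clock: 47.3
tcp_pos: [0.5843, -0.2034, 0.0861]
orientation: [3.141, -0.024, 0.002]
contact_force: [0.1, -0.4, -4.2]
grip_width: 0.0267
```

Run:
```python
from h import *
need(.583,-.2035,.075)
```

```text
t 47.30 tcp [ 0.5843 -0.2034  0.0861] phi -0.015 w 26.7 F [ 0.1 -0.4 -4.2] q [ 0.27  0.55 -0.05  1.81  0.04  0.78 -1.38]
need dx dy dz mm [-1.3  0.2 11.1] twist 0.000
```

{"fn": "carry_out", "kwargs": {
  "motion": "1 -1 0 6 0; 1 0 0 4 0; 1 0 0 1 0; 1 0 0 0 0; 0 0 0 0 0; 0 0 0 0 0; 0 0 0 0 0; 0 0 0 0 0"
}}

```text
clock: 48.3
tcp_pos: [0.5828, -0.2032, 0.0743]
orientation: [3.141, -0.024, 0.0]
contact_force: [-0.9, -0.6, -1.0]
grip_width: 0.0851
```

{"fn": "carry_out", "kwargs": {
  "motion": "0 0 0 -20 0; 0 0 0 -40 0; 0 0 0 -50 0; 0 0 0 -30 0; 0 0 -30 0 0; 0 0 -50 0 0; 0 0 -50 0 0; 0 0 -20 0 0"
}}

```text
clock: 49.3
tcp_pos: [0.5853, -0.0493, 0.2159]
orientation: [-3.14, 0.017, -0.003]
contact_force: [-0.6, -0.6, 0.1]
grip_width: 0.0856
```

Run:
```python
from h import *
need(.583,-.2035,.075)
t=snap('top','t17',(285,140,435,270),5);s=snap('side','s17',(240,120,390,230),5);np.save('t17.npy',t)
from scipy.optimize import least_squares
h=cv2.cvtColor(t,cv2.COLOR_RGB2HSV).astype(int)
m=np.zeros(h.shape[:2],np.uint8); m[165:240,300:372]=((h[...,1]<70)&(h[...,2]>95))[165:240,300:372]
m=cv2.morphologyEx(m,cv2.MORPH_OPEN,np.ones((3,3)))
c=max(cv2.findContours(m,cv2.RETR_EXTERNAL,cv2.CHAIN_APPROX_NONE)[0],key=cv2.contourArea)[:,0]
W=onz('top',c,.072)[:,:2]
q=least_squares(lambda q:np.hypot(W[:,0]-q[0],W[:,1]-q[1])-q[2],[.582,-.205,.082],loss='soft_l1',f_scale=.002)
print('lid',q.x)
```

```text
t 49.30 tcp [ 0.5853 -0.0493  0.2159] phi -0.011 w 85.6 F [-0.6 -0.6  0.1] q [ 0.06  0.35 -0.11  1.78  0.04  1.01 -1.64]
need dx dy dz mm [ -0.9 154.4 140.7] twist 0.000
lid [ 0.61219189 -0.22940177  0.05171978]
```

View pics/t17.png

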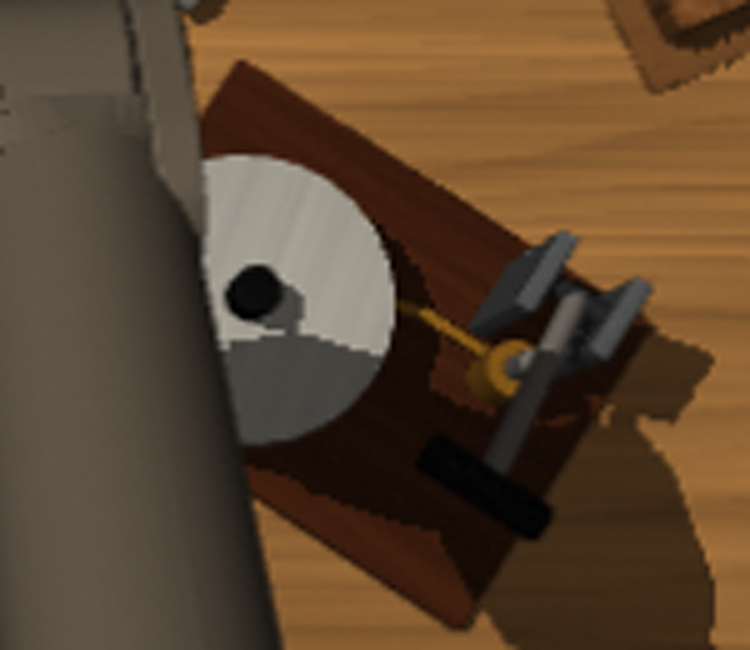

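View pics/s17.png

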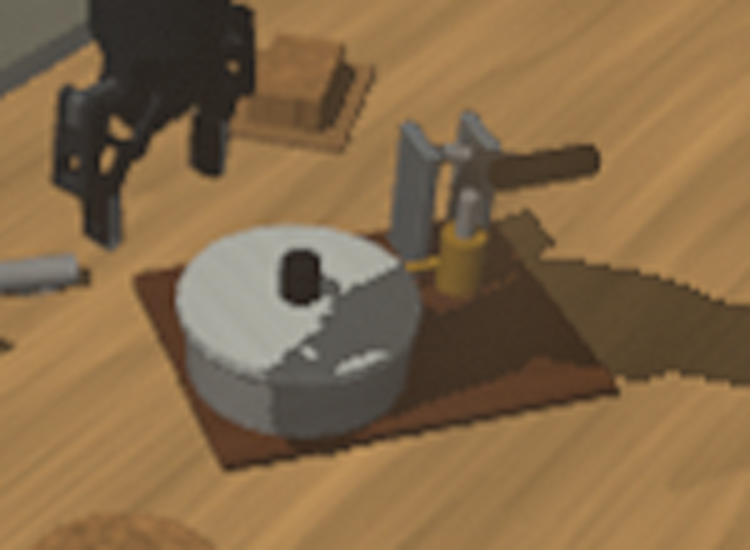

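The lid lies flat on the chamber: in the side crop its ellipse centre is at x≈298 and the body's at ≈297. Next is the lever, with the fingers shut.

{"fn": "carry_out", "kwargs": {
  "motion": "0.5 0 0 -30 0; 1 -5 20 -20 0; 1 -18 42 0 0; 1 -20 45 0 0; 1 -22 48 0 0; 1 -22 48 0 0; 1 -15 34 0 0; 1 -8 17 0 0"
}}

```text
clock: 50.4
tcp_pos: [0.4687, -0.3097, 0.2648]
orientation: [3.14, -0.034, -0.0]
contact_force: [0.3, 0.2, -1.0]
grip_width: -0.0001
```

{"fn": "carry_out", "kwargs": {
  "motion": "1 0 0 0 0.16; 1 0 0 0 0.16; 1 0 0 0 0.16; 1 0 0 0 0; 1 0 0 0 0; 1 0 0 0 0; 1 0 0 0 0; 1 0 0 0 0"
}}

```text
clock: 51.4
tcp_pos: [0.4711, -0.3054, 0.2643]
orientation: [-3.046, 0.769, 0.0]
contact_force: [-0.1, -0.1, 0.4]
grip_width: -0.0001
```

Run:
```python
from h import *
need(.473,-.303,.20,-.49)
t=snap('top','t18',(285,140,435,270),5);s=snap('side','s18',(240,90,390,230),5)
```

```text
t 51.40 tcp [ 0.4711 -0.3054  0.2643] phi -0.495 w -0.1 F [-0.1 -0.1  0.4] q [ 0.38  0.26  0.1   1.8  -0.03  1.09 -1.57]
need dx dy dz mm [ 0.5 -3.1 64.3] twist -0.005
```

View pics/t18.png

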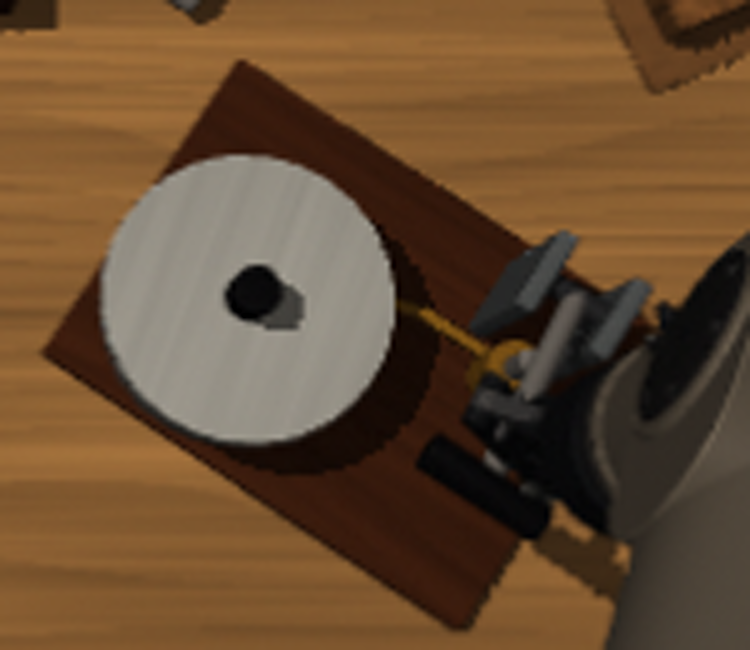

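View pics/s18.png

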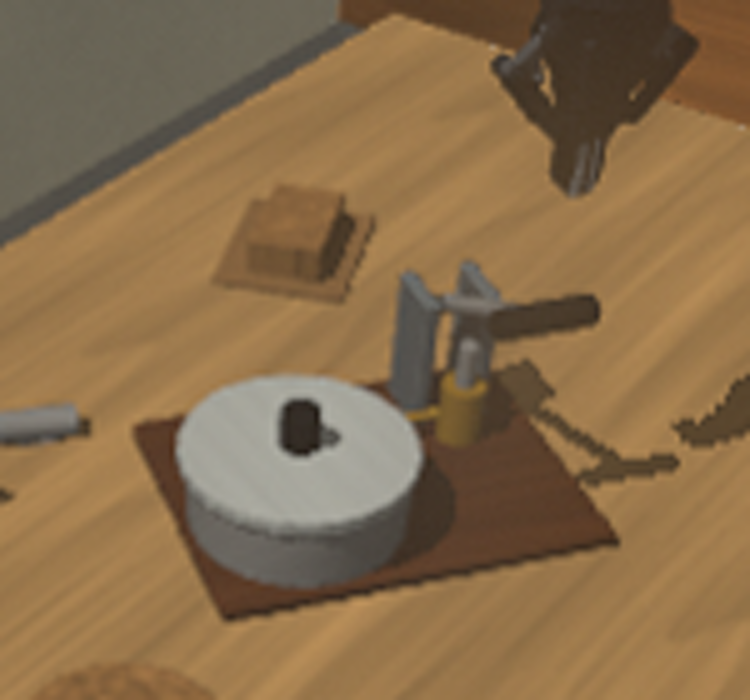

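Run:
```python
from h import *
f=lambda n,p,b:(proj(n,p)-b)*5
b=(240,90)
print('grip',f('side',[[.473,-.303,.172],[.489,-.272,.172],[.457,-.334,.172]],b),'tcp',f('side',r.get_obs()['tcp_pos'],b))
print(tri((240+545/5,90+315/5),(381.8,237.4)))
```

```text
grip [[542.94944116 318.13691524]
 [495.68982467 330.3462998 ]
 [589.40346909 306.13903558]] tcp [[569.4068404  190.17685995]]
[ 0.4717745  -0.30263337  0.17509365]
```

Projection and triangulation agree on the grip, at (0.472, -0.303, 0.173). I'll descend to just above it.

{"fn": "carry_out", "kwargs": {
  "motion": "1 0 -3 20 0; 1 0 0 30 0; 1 0 0 15 0; 1 0 0 8 0; 1 0 0 0 0; 1 0 0 0 0; 1 0 0 0 0; 1 0 0 0 0"
}}

```text
clock: 52.5
tcp_pos: [0.4728, -0.3029, 0.1918]
orientation: [3.046, -0.77, 0.001]
contact_force: [0.8, 0.4, -0.4]
grip_width: -0.0001
```

Run:
```python
from h import *
need(.473,-.303,.183,-.49)
```

```text
t 52.50 tcp [ 0.4728 -0.3029  0.1918] phi -0.495 w -0.1 F [ 0.8  0.4 -0.4] q [ 0.38  0.33  0.09  1.88 -0.04  0.93 -1.57]
need dx dy dz mm [ 0.2 -0.1  8.8] twist -0.005
```

{"fn": "carry_out", "kwargs": {
  "motion": "1 0 0 9 0; 1 -9 0 20 0; 1 -6 0 22 0; 1 -3 0 22 0; 1 0 0 22 0; 1 4 0 19 0; 1 0 0 0 0; 1 0 0 0 0"
}}

```text
clock: 53.5
tcp_pos: [0.4596, -0.2957, 0.0775]
orientation: [-3.045, 0.77, 0.003]
contact_force: [-1.9, 1.9, 6.3]
grip_width: -0.0001
```

Run:
```python
from h import *
need(.461,-.297,.074,-.49)
s=snap('side','s19',(240,90,390,230),5)
```

```text
t 53.50 tcp [ 0.4596 -0.2957  0.0775] phi -0.495 w -0.1 F [-1.9  1.9  6.3] q [ 0.4   0.47  0.08  1.99 -0.06  0.68 -1.56]
need dx dy dz mm [1.9 0.5 3.5] twist -0.005
```

View pics/s19.png

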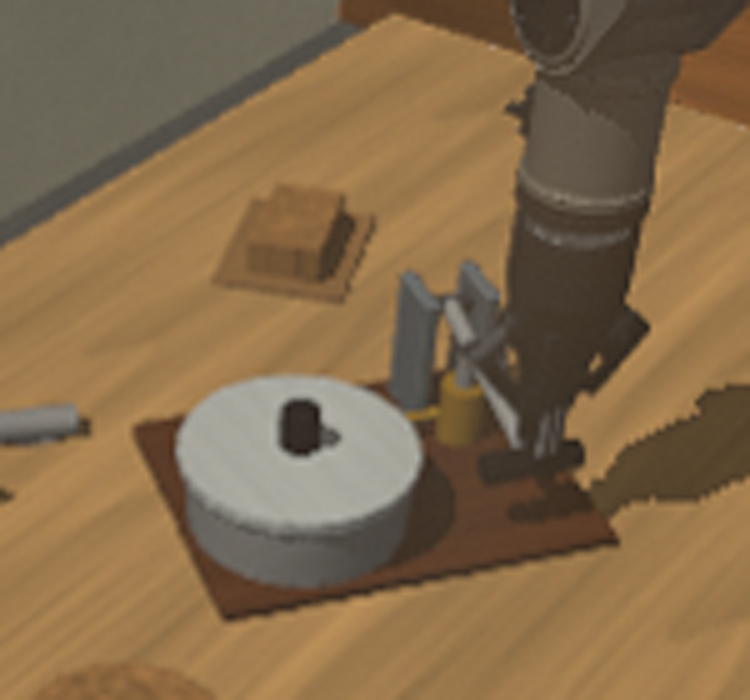

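The lever is nearly down and the push is 6.3 N. I'll press the last few millimetres onto the stop, watching the force.

{"fn": "carry_out", "kwargs": {
  "motion": "1 1 0 2 0; 1 0 0 2 0; 1 0 0 2 0; 1 0 0 1 0; 1 0 0 0 0; 1 0 0 0 0; 1 0 0 0 0; 1 0 0 0 0"
}}

```text
clock: 54.55
tcp_pos: [0.4611, -0.2967, 0.0728]
orientation: [-3.045, 0.771, -0.001]
contact_force: [-7.2, 3.8, 21.3]
grip_width: 0.0003
```

On the stop: z has settled at 0.073 m with 21 N, well above the spring force. Going back up.

{"fn": "carry_out", "kwargs": {
  "motion": "1 -5 0 -26 0; 1 0 0 -22 0; 1 3 0 -22 0; 1 6 0 -22 0; 1 9 0 -20 0; 1 0 0 -9 0; 1 0 0 0 0; 1 0 0 0 0"
}}

```text
clock: 55.55
tcp_pos: [0.4717, -0.3024, 0.1904]
orientation: [-3.045, 0.77, 0.003]
contact_force: [0.2, 0.1, -0.4]
grip_width: 0.0001
```

{"fn": "carry_out", "kwargs": {
  "motion": "1 0 0 0 0; 1 0 0 0 0; 1 0 0 0 0; 1 0 0 0 0; 1 0 0 0 0; 1 0 0 0 0; 1 0 0 0 0; 1 0 0 0 0"
}}

```text
clock: 56.55
tcp_pos: [0.4726, -0.3028, 0.1913]
orientation: [3.046, -0.77, 0.0]
contact_force: [-1.0, 0.4, -0.2]
grip_width: 0.0001
```

Run:
```python
from h import *
need(.473,-.303,.183,-.49)
s=snap('side','s20',(240,90,390,230),5)
```

```text
t 56.55 tcp [ 0.4726 -0.3028  0.1913] phi -0.495 w 0.1 F [-1.   0.4 -0.2] q [ 0.38  0.33  0.1   1.88 -0.04  0.93 -1.57]
need dx dy dz mm [ 0.5 -0.1  8.3] twist -0.005
```

View pics/s20.png

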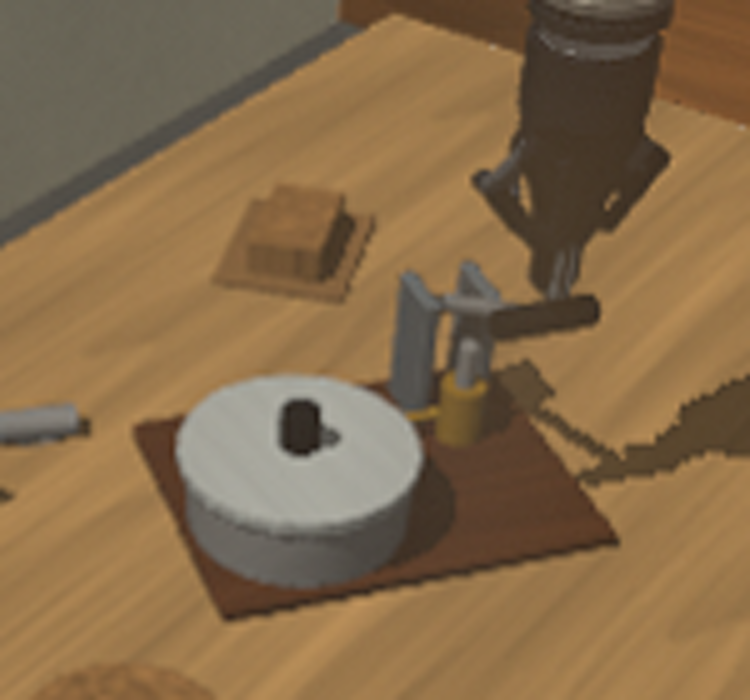

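Stroke 1 is complete: the lever is up again at crop (545,315) and the lid hasn't moved. Stroke 2 follows.

{"fn": "carry_out", "kwargs": {
  "motion": "1 0 0 9 0; 1 -9 0 20 0; 1 -6 0 22 0; 1 -3 0 22 0; 1 0 0 22 0; 1 4 0 19 0; 1 1 0 4 0; 1 0 0 3 0"
}}

```text
clock: 57.6
tcp_pos: [0.4598, -0.2957, 0.0716]
orientation: [-3.044, 0.77, 0.006]
contact_force: [-13.1, 9.1, 39.1]
grip_width: -0.0
```

{"fn": "carry_out", "kwargs": {
  "motion": "1 0 0 0 0; 1 0 0 0 0; 1 0 0 0 0; 1 0 0 0 0; 1 0 0 0 0; 1 0 0 0 0; 1 0 0 0 0; 1 0 0 0 0"
}}

```text
clock: 58.6
tcp_pos: [0.4597, -0.2956, 0.0722]
orientation: [-3.044, 0.77, 0.005]
contact_force: [-11.4, 8.4, 29.4]
grip_width: 0.0002
```

{"fn": "carry_out", "kwargs": {
  "motion": "1 -5 0 -26 0; 1 0 0 -22 0; 1 3 0 -22 0; 1 6 0 -22 0; 1 9 0 -20 0; 1 0 0 -9 0; 1 0 0 0 0; 1 0 0 0 0"
}}

```text
clock: 59.6
tcp_pos: [0.4717, -0.3023, 0.1902]
orientation: [-3.045, 0.77, 0.003]
contact_force: [-0.2, -0.9, 0.5]
grip_width: 0.0001
```

{"fn": "carry_out", "kwargs": {
  "motion": "1 0 0 0 0; 1 0 0 0 0; 1 0 0 0 0; 1 0 0 0 0; 1 0 0 0 0; 1 0 0 0 0; 1 0 0 0 0; 1 0 0 0 0"
}}

```text
clock: 60.6
tcp_pos: [0.4725, -0.3028, 0.1913]
orientation: [-3.046, 0.77, -0.0]
contact_force: [-0.6, -1.5, 0.5]
grip_width: 0.0003
```

Run:
```python
from h import *
need(.473,-.303,.183,-.49)
s=snap('side','s21',(240,90,390,230),3)
```

```text
t 60.60 tcp [ 0.4725 -0.3028  0.1913] phi -0.495 w 0.3 F [-0.6 -1.5  0.5] q [ 0.38  0.33  0.1   1.88 -0.04  0.93 -1.57]
need dx dy dz mm [ 0.5 -0.   8.3] twist -0.005
```

View pics/s21.png

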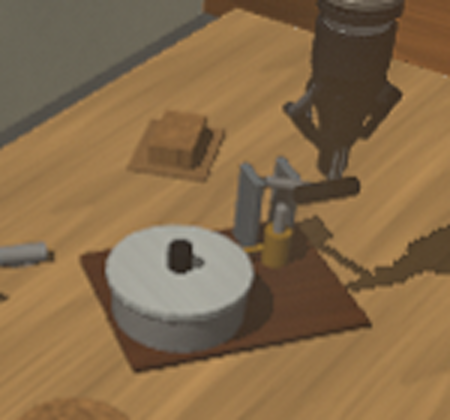

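Stroke 2 is complete and the lever is up, but the bottom reached 39 N. I'll press more gently, as in stroke 1.

{"fn": "carry_out", "kwargs": {
  "motion": "1 0 0 9 0; 1 -9 0 20 0; 1 -6 0 22 0; 1 -3 0 22 0; 1 0 0 22 0; 1 4 0 19 0; 1 0 0 0 0; 1 0 0 0 0"
}}

```text
clock: 61.65
tcp_pos: [0.4596, -0.2956, 0.0774]
orientation: [-3.045, 0.77, 0.003]
contact_force: [-3.0, 3.2, 6.1]
grip_width: -0.0004
```

{"fn": "carry_out", "kwargs": {
  "motion": "1 1 0 2 0; 1 0 0 2 0; 1 0 0 2 0; 1 0 0 1 0; 1 0 0 0 0; 1 0 0 0 0; 1 0 0 0 0; 1 0 0 0 0"
}}

```text
clock: 62.65
tcp_pos: [0.461, -0.2967, 0.0727]
orientation: [-3.045, 0.771, -0.001]
contact_force: [-7.0, 3.9, 22.1]
grip_width: 0.0001
```

{"fn": "carry_out", "kwargs": {
  "motion": "1 -5 0 -26 0; 1 0 0 -22 0; 1 3 0 -22 0; 1 6 0 -22 0; 1 9 0 -20 0; 1 0 0 -9 0; 1 0 0 0 0; 1 0 0 0 0"
}}

```text
clock: 63.65
tcp_pos: [0.4717, -0.3024, 0.1904]
orientation: [-3.045, 0.77, 0.003]
contact_force: [0.7, -0.1, -1.3]
grip_width: -0.0
```

{"fn": "carry_out", "kwargs": {
  "motion": "1 0 0 0 0; 1 0 0 0 0; 1 0 0 0 0; 1 0 0 0 0; 1 0 0 0 0; 1 0 0 0 0; 1 0 0 0 0; 1 0 0 0 0"
}}

```text
clock: 64.65
tcp_pos: [0.4725, -0.3028, 0.1913]
orientation: [3.046, -0.77, 0.0]
contact_force: [0.1, -0.7, -0.4]
grip_width: -0.0
```

Run:
```python
from h import *
need(.473,-.303,.183,-.49)
s=snap('side','s22',(240,90,390,230),3)
```

```text
t 64.65 tcp [ 0.4725 -0.3028  0.1913] phi -0.495 w -0.0 F [ 0.1 -0.7 -0.4] q [ 0.38  0.33  0.1   1.88 -0.04  0.93 -1.57]
need dx dy dz mm [ 0.5 -0.1  8.3] twist -0.005
```

View pics/s22.png

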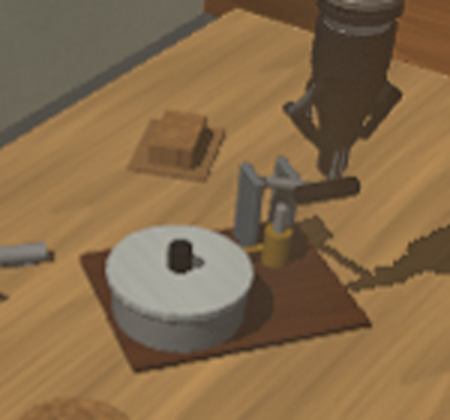

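Stroke 3 is complete: the lever is up at (330,188) and the lid hasn't moved. Stroke 4 follows, then I back away upward.

{"fn": "carry_out", "kwargs": {
  "motion": "1 0 0 9 0; 1 -9 0 20 0; 1 -6 0 22 0; 1 -3 0 22 0; 1 0 0 22 0; 1 4 0 19 0; 1 0 0 0 0; 1 0 0 0 0"
}}

```text
clock: 65.7
tcp_pos: [0.4596, -0.2956, 0.0775]
orientation: [-3.045, 0.77, 0.003]
contact_force: [-4.0, 2.7, 5.6]
grip_width: 0.0002
```

{"fn": "carry_out", "kwargs": {
  "motion": "1 1 0 2 0; 1 0 0 2 0; 1 0 0 2 0; 1 0 0 1 0; 1 0 0 0 0; 1 0 0 0 0; 1 0 0 0 0; 1 0 0 0 0"
}}

```text
clock: 66.7
tcp_pos: [0.4611, -0.2967, 0.0728]
orientation: [-3.045, 0.771, -0.001]
contact_force: [-6.5, 4.5, 21.1]
grip_width: 0.0
```

{"fn": "carry_out", "kwargs": {
  "motion": "1 -5 0 -26 0; 1 0 0 -22 0; 1 3 0 -22 0; 1 6 0 -22 0; 1 9 0 -20 0; 1 0 0 -9 0; 1 0 0 0 0; 1 0 0 0 0"
}}

```text
clock: 67.7
tcp_pos: [0.4717, -0.3024, 0.1904]
orientation: [-3.045, 0.77, 0.003]
contact_force: [-0.5, 0.3, -0.4]
grip_width: 0.0001
```

{"fn": "carry_out", "kwargs": {
  "motion": "1 0 0 -20 0; 1 0 0 -30 0; 1 0 0 -30 0; 1 0 0 0 0; 1 0 30 0 0; 1 0 40 0 0; 1 0 30 0 0; 1 0 0 0 0"
}}

```text
clock: 68.7
tcp_pos: [0.4223, -0.3927, 0.2695]
orientation: [3.044, -0.777, -0.005]
contact_force: [0.6, 0.4, 0.6]
grip_width: 0.0
```

Run:
```python
from h import *
need(.473,-.303,.183,-.49)
t=snap('top','t23');s=snap('side','s23',(160,90,390,360),2.2)
snap('top','t23b',(285,140,435,270),5,t)
from scipy.optimize import least_squares
h=cv2.cvtColor(t,cv2.COLOR_RGB2HSV).astype(int)
m=np.zeros(h.shape[:2],np.uint8); m[165:240,300:372]=((h[...,1]<70)&(h[...,2]>95))[165:240,300:372]
m=cv2.morphologyEx(m,cv2.MORPH_OPEN,np.ones((3,3)))
c=max(cv2.findContours(m,cv2.RETR_EXTERNAL,cv2.CHAIN_APPROX_NONE)[0],key=cv2.contourArea)[:,0]
W=onz('top',c,.072)[:,:2]
q=least_squares(lambda q:np.hypot(W[:,0]-q[0],W[:,1]-q[1])-q[2],[.582,-.205,.082],loss='soft_l1',f_scale=.002)
print('lid',q.x)
```

```text
t 68.70 tcp [ 0.4223 -0.3927  0.2695] phi -0.500 w 0.0 F [0.6 0.4 0.6] q [ 0.51  0.28  0.16  1.76 -0.05  1.11 -1.38]
need dx dy dz mm [   1.7 -103.1   86.4] twist -0.010
lid [ 0.58603464 -0.20252999  0.08019634]
```

View pics/t23.png

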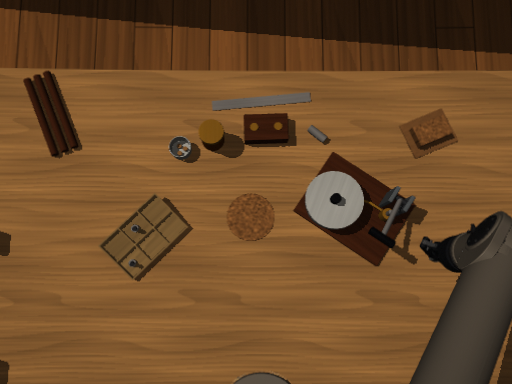

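View pics/s23.png

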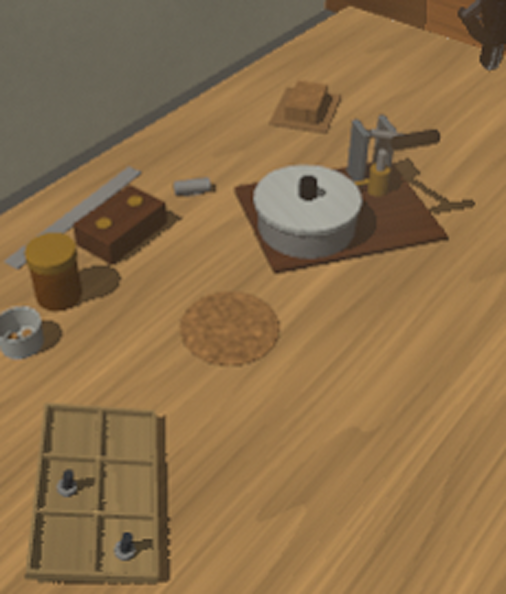

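The last pictures show the lid 1.5 mm from the measured rim centre, the lever up and both bolts in the tray. The bystanders are where they were in the first picture, and the arm is clear.

Run:
```python
from bench import r
print(r.hand_in())
```

```text
the job is handed in; nothing more can be done
None
```

The job is done and handed in at about 69 s. I put the lid on the mat and moved all four blanks from the tray into the chamber. I then laid the lid back and pumped the lever four full strokes, watching the lid between them.

- **Blanks and lid:** before the lid went back, the pictures showed all four blanks standing in the chamber. The lid lies flat, about 1.5 mm from the measured rim centre.
- **Strokes:** each stroke reached the stop, with the fingertips at about 0.072–0.073 m and 21–29 N held. After each one the lever returned fully up. The lid did not move, and nothing touched it during the pumping.
- **Bench:** both bolts are still in the tray, the bystanders look unmoved, the lever is up and the arm is clear.

**Checks that were off:**
- **Stroke 2 force:** a reading of 39 N down (about 42 N in total) as the fingertips met the stop. It was pressed with the fingertips, not the gripper's body, and I pressed the last two strokes more gently.
- **Blank 2's position:** it ended about 14 mm from where I set it down, probably nudged while I placed blank 3, but it was still standing.
- **Refused move:** one early move call was refused because of a typing slip of mine, and nothing moved.

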